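# Set up the passed-pawn lesson on the checkerboard

### The arm

A 7-joint arm with a two-finger parallel gripper is mounted at the origin on the work surface. World frame = base frame: x ahead of the robot, y to its left, z up, the work surface at z = 0. Lengths are in mm, angles in rad, forces in N, time in s.
With the tool pointing down it reaches from about 400 to 900 mm from the base axis. Payload 5.6 kg.
Tool frame: the origin (TCP) lies at the very end of the fingers, on their centre line; the grasp point (between the pads) lies 19 mm behind it; z points along the fingers, y is the direction in which the jaws open and shut (so a half turn about z gives the same grasp; the last joint's range is limited). The gripper opens to 92 mm and grips with 3 to 60 N. Pads are 20 mm wide; open, the fingers measure 128 mm over their backs; the gripper's body (75 mm by 189 mm) begins 69 mm behind the grasp point.
Start: joints at [1.296, 0.468, -0.012, 1.603, 0.006, 1.071, -0.056], TCP at [149.281, -632.633, 214.592] pointing down, gripper open.
Joint ranges: [-2.53, 2.53], [-0.31, 2.02], [-1.57, 1.55], [0.28, 2.44], [-1.29, 4.43], [0.15, 1.84], [-2.92, 2.92]. Speed limits (rad/s): [2.57, 2.57, 3.14, 3.14, 3.14, 3.14, 3.14].

### API

Orientations are given as a 3x3 rotation matrix whose columns are the frame's x, y, z axes.
In Python, from plant import arm, optics, boxes_of, regions_of, pinpoint gives the robot as it stands. The module is installed in compiled form; this text tells all that it offers.
- The arm moves only by the tool carry_out, never from a script. Its argument "moves" is a list of rows, each an object of numbers: "ax", "ay", "az": the turn, a rotation vector about the world's x, y, z in degrees; "tx", "ty", "tz": the shift along the world's x, y, z in cm; "hand": the opening, from 0 (shut) to 1 (fully open). In form: [{"ax": .., "ay": .., "az": .., "tx": .., "ty": .., "tz": .., "hand": ..}, ...]. A call has 1 to 5 rows; each row is the pose to reach, as a shift and turn from the pose commanded when the call began; what a row does not reach only later rows make up. A row lasts 1/8 s, in which the tool goes at most 62.5 mm and 10.7 degrees, less where a joint would pass 70% of its speed; a pose out of reach is approached as far as the arm can. A call with a gripper value outside its range is refused whole. The fingers move at their own pace and stop on an object; the grip force is fixed at half the most. Time passes only in rows, so rows that repeat a pose let the fingers close. It gives the time, the measured TCP pose, the force and the opening at its end, in the units of the state.
- arm.get_state(): the state, without advancing time (a new reading comes with each control period).
- optics.camera(name): name is "scene" or "top" or "wrist"; returns a dict with "img" (400x640x3 uint8, red, green, blue), "camera_matrix" (3x3 intrinsics, pixels), "world_from_camera" (4x4, takes a point from camera to world coordinates); the wrist camera has in their place "tool_from_camera" (4x4, takes a point from camera to tool coordinates, whose origin is the TCP and whose axes are the flange's). Camera axes: x right, y down, z forward; pixel columns grow to the right and rows downward; lengths in mm; the calibration is good to about 2 mm. A picture is of the moment at which its call begins: read the wrist's pose just before it. There is no depth.
- arm.hand_in(): hands the job in, once; it reports no verdict.
Trained networks look in a picture, given as the dict that the camera call returned (one of the last four; its "shot" number tells which), for a name from the list of things; names that differ only in an ending like _2 or _b are one class to them, and where a whole thing is asked for, a point or a joint stands for the part that bears it (a point fixed in the world has none). Each returns a list of dicts, best first, with "confidence" (0 to 1); they miss things now and then, are a little off and sometimes report something else, mostly with a low value. They report only what shows in the picture. A call takes as long as a camera call. They do not tell look-alikes from the thing itself.
- boxes_of(picture, name): "location" ([x, y, z] in mm, in the coordinates of the camera as it stood for that picture, good to about 4 mm: the middle of the surface that is visible of it).
- regions_of(picture, name): "region" (400x640 bool, what is visible of it).
- pinpoint(picture, name): "location" ([x, y, z] in mm, in the coordinates of the camera as it stood for that picture, good to about 4 mm: a listed point, or the origin of a listed thing).
The state is a dict: "time": time; "joint_positions": joint angles; "joint_velocities": joint speeds; "joint_efforts": joint torques, N m; "eef_pos": TCP position; "orientation": TCP orientation; "wrist_force": force on the tool from outside, world axes, zero at the start; "torque": the same for the moment, N m; "opening": opening from 0.0 (shut) to 1.0 (fully open).
Only numpy, scipy, OpenCV 4.12 (cv2) and the standard library are available. Lean on these libraries where they do the work, as an engineer would, in place of code of your own. Each camera call takes 0.05 s, during which the arm holds its last target.

### The job

Set up the passed-pawn lesson on the checkerboard, seen from your own (the robot's) side, which is White's: the white pawn stays where it stands, the white rook goes on the square directly behind it (the next one towards you), the white king on the square directly left of that rook, the black king on the square directly in front of the pawn (the next one away from you), and the black rook on the square directly beyond the black king. Set each of the four down gently and upright in the middle of its square. Do not knock any piece over, and leave the three pawns and the two bishops where they are.

Things in the scene. Friction and masses are not known exactly. Their poses are not given: they have to be found in the camera images.
- board: Flat wooden checkerboard, 408 x 408 mm and 14 mm thick: 8 x 8 squares of 48 mm, honey-coloured and brown, inside a dark 12 mm frame. It does not move when pushed. It lies within 0.12 rad of square to the robot. Origin: centre of its underside; x runs along the files away from the robot, y along the ranks to the robot's left, z up; the playing surface is at z = 14 mm and the centres of the squares are at x, y = -168, -120, -72, -24, 24, 72, 120, 168 mm.
- white_pawn: Ivory chess pawn, the only white pawn, standing centred on a square of the board: 48 mm tall, 32 mm foot, ball top 20 mm across. The squares that the job needs around it are free. Origin: centre of its underside; z up its axis.
- white_rook: Ivory chess rook, standing on the table beside the board: a squat tower 60 mm tall with notched flat top, 36 mm foot, head 28 mm across and straight-sided from 38 to 60 mm up (grip there), slim waist below; 60 g or so. Origin: centre of its underside; z up its axis.
- white_king: Ivory chess king, standing on the table beside the board: the tallest shape, 86 mm, with a small cross on top; 36 mm foot, slim stem, collar 27 mm across at 50 to 56 mm up and a crown 27 mm across at 63 to 73 mm up (grip on collar and crown); 80 g or so. Origin: centre of its underside; z up its axis.
- black_king: Black chess king, the same shape and sizes as the white king, standing on the table beside the board. Origin: centre of its underside; z up its axis.
- black_rook: Black chess rook, the same shape and sizes as the white rook, standing on the table beside the board. Origin: centre of its underside; z up its axis.
- black_pawn_a: Black chess pawn on another square of the board, same shape as the white pawn; to be left alone. Origin: centre of its underside; z up its axis.
- black_pawn_b: Second black chess pawn on another square of the board, just like the first; to be left alone. Origin: centre of its underside; z up its axis.
- white_bishop: Ivory chess bishop standing on the table beside the board: 73 mm tall, pointed head 22 mm across with a slanting slit, 34 mm foot; out of play, to be left alone. Origin: centre of its underside; z up its axis.
- black_bishop: Black chess bishop, same shape as the white one, standing on the table beside the board; out of play, to be left alone. Origin: centre of its underside; z up its axis.
There are look-alikes about, which are no part of the job. Leave any purple or red look-alike of the black_rook alone.

How it is judged (in metres and radians):
At the end, for the whole second after the job is handed in: White pawn on its start square and the four pieces on their named squares, each within 10 mm of the middle along both board directions; the four upright (0.1 rad), foot on the board (4 mm), let go; pawns and bishops upright and within 10 mm of their starts; all at rest (((x of white_pawn in the frame of board between -0.034 and -0.014 m and y of white_pawn in the frame of board between -0.034 and -0.014 m and x of white_rook in the frame of board between -0.082 and -0.062 m and y of white_rook in the frame of board between -0.034 and -0.014 m and x of white_king in the frame of board between -0.082 and -0.062 m and y of white_king in the frame of board between 0.014 and 0.034 m and x of black_king in the frame of board between 0.014 and 0.034 m and y of black_king in the frame of board between -0.034 and -0.014 m and x of black_rook in the frame of board between 0.062 and 0.082 m and y of black_rook in the frame of board between -0.034 and -0.014 m) or (x of white_pawn in the frame of board between -0.034 and -0.014 m and y of white_pawn in the frame of board between 0.11 and 0.13 m and x of white_rook in the frame of board between -0.082 and -0.062 m and y of white_rook in the frame of board between 0.11 and 0.13 m and x of white_king in the frame of board between -0.082 and -0.062 m and y of white_king in the frame of board between 0.158 and 0.178 m and x of black_king in the frame of board between 0.014 and 0.034 m and y of black_king in the frame of board between 0.11 and 0.13 m and x of black_rook in the frame of board between 0.062 and 0.082 m and y of black_rook in the frame of board between 0.11 and 0.13 m) or (x of white_pawn in the frame of board between -0.082 and -0.062 m and y of white_pawn in the frame of board between -0.13 and -0.11 m and x of white_rook in the frame of board between -0.13 and -0.11 m and y of white_rook in the frame of board between -0.13 and -0.11 m and x of white_king in the frame of board between -0.13 and -0.11 m and y of white_king in the frame of board between -0.082 and -0.062 m and x of black_king in the frame of board between -0.034 and -0.014 m and y of black_king in the frame of board between -0.13 and -0.11 m and x of black_rook in the frame of board between 0.014 and 0.034 m and y of black_rook in the frame of board between -0.13 and -0.11 m)) and angle between each of white_rook, white_king, black_king, black_rook, white_pawn, black_pawn_a, black_pawn_b, white_bishop, black_bishop's own z axis and vertical below 0.1 rad and z of white_rook in the frame of board between 0.01 and 0.018 m and contact force between each of white_rook, white_king, black_king, black_rook and the fingers below 0.05 N and z of white_king in the frame of board between 0.01 and 0.018 m and z of black_king in the frame of board between 0.01 and 0.018 m and z of black_rook in the frame of board between 0.01 and 0.018 m and distance of each of white_pawn, black_pawn_a, black_pawn_b, white_bishop, black_bishop from where it was at the start of the episode below 0.01 m and linear speed of each of white_rook, white_king, black_king, black_rook, white_pawn, black_pawn_a, black_pawn_b, white_bishop, black_bishop below 0.02 m/s); the robot touches nothing.
It fails at once if a pawn or bishop is shifted more than 15 mm (distance of any of white_pawn, black_pawn_a, black_pawn_b, white_bishop, black_bishop from where it was at the start of the episode above 0.015 m).
It fails at once if a piece is knocked over (angle between any of white_rook, white_king, black_king, black_rook, white_pawn, black_pawn_a, black_pawn_b, white_bishop, black_bishop's own z axis and vertical above 0.7 rad).
It fails at once if a piece is dropped or thrown instead of set down (out of the fingers and faster than 0.45 m/s, a fall of about 10 mm) ((contact force between white_rook and the fingers below 0.05 N and linear speed of white_rook above 0.45 m/s) or (contact force between white_king and the fingers below 0.05 N and linear speed of white_king above 0.45 m/s) or (contact force between black_king and the fingers below 0.05 N and linear speed of black_king above 0.45 m/s) or (contact force between black_rook and the fingers below 0.05 N and linear speed of black_rook above 0.45 m/s)).
It fails at once if a piece is pressed hard onto the board (contact force between any of white_rook, white_king, black_king, black_rook and board above 40 N).
It also fails if it takes over 112 s, if anything falls off the work surface, if the arm or the gripper's body presses on something with over 40 N, if the wrist force passes 120 N, or if a joint passes its speed limit or range.

## Working session

There is one attempt and no reset: what is moved stays moved. The work goes in short steps, Python scripts to look and compute and a tool call to move; the robot and the scene stay as the last step left them, time stands still between calls to the robot, and variables do not carry over. Pictures are saved under pics/ and viewed, and the job is handed in when it is done.

Besides the shell and the picture viewer there is one more tool, called after "Call:" by a JSON object that holds its "name" and its "arguments". carry_out: Moves the arm, as the interface text tells. Its arguments: {"type":"object","properties":{"moves":{"type":"array","items":{"type":"object","properties":{"ax":{"type":"number"},"ay":{"type":"number"},"az":{"type":"number"},"tx":{"type":"number"},"ty":{"type":"number"},"tz":{"type":"number"},"hand":{"type":"number"}}}}},"required":["moves"]}

```bash
mkdir -p pics; cat > h.py <<'E'
import numpy as np, cv2
from plant import arm, optics, boxes_of, regions_of, pinpoint
def save(p,n): cv2.imwrite('pics/'+n+'.png', p['img'][:,:,::-1])
def w(p,loc):
    T=p['world_from_camera']; return (T@np.r_[loc,1])[:3]
def pix(p,P):
    T=np.linalg.inv(p['world_from_camera']); c=(T@np.r_[P,1])[:3]; u=p['camera_matrix']@c; return u[:2]/u[2]
def ray(p,uv,z):
    T=p['world_from_camera']; d=T[:3,:3]@np.linalg.solve(p['camera_matrix'],[uv[0],uv[1],1]); o=T[:3,3]
    return o+d*(z-o[2])/d[2]
E
python3 - <<'E'
from h import *
s=arm.get_state(); print(s['time'],s['eef_pos'],s['orientation'],s['opening'])
for c in ['top','scene']:
    p=optics.camera(c); save(p,c+'0'); print(p['world_from_camera'].round(2),p['camera_matrix'])
    for n in ['board','white_pawn','white_rook','white_king','black_king','black_rook','black_pawn_a','white_bishop','black_bishop']:
        for d in pinpoint(p,n): print(c,n,round(d['confidence'],2),w(p,d['location']).round(0),pix(p,w(p,d['location'])).round(0))
E
```

```text
0.0 [ 149.1079169  -632.04886391  213.64667537] [[ 9.73274797e-01  2.29642924e-01 -5.45430063e-04]
 [ 2.29643531e-01 -9.73273298e-01  1.71338794e-03]
 [-1.37385099e-04 -1.79285178e-03 -9.99998383e-01]] 0.9990231812449893
[[-3.00000e-02 -9.80000e-01  2.20000e-01  2.93980e+02]
 [-1.00000e+00  3.00000e-02  0.00000e+00  1.97200e+01]
 [-1.00000e-02 -2.20000e-01 -9.80000e-01  1.27709e+03]
 [ 0.00000e+00  0.00000e+00  0.00000e+00  1.00000e+00]] [[405.94806284   0.         313.93799201]
 [  0.         405.94806284 197.60095757]
 [  0.           0.           1.        ]]
top board 0.68 [572.   6.  18.] [319. 198.]
top board 0.6 [598.  28.   1.] [312. 191.]
top white_pawn 0.51 [518. -87.  12.] [349. 214.]
top white_rook 0.69 [ 508. -414.   -0.] [452. 215.]
top white_king 0.66 [ 618. -316.    2.] [419. 182.]
top white_king 0.52 [442. 330.   1.] [218. 242.]
top black_king 0.54 [508. 424.  -1.] [189. 222.]
top black_rook 0.63 [591. 324.   0.] [221. 196.]
top black_rook 0.61 [717. 392.  -2.] [201. 159.]
top black_rook 0.57 [687. 317.   2.] [223. 167.]
top black_rook 0.51 [646. 392.   0.] [200. 180
[... 640 characters left out ...]
 -1.] [320. 213.]
scene white_pawn 0.52 [518. -89.  15.] [269. 217.]
scene white_rook 0.53 [ 511. -417.   -3.] [165. 303.]
scene white_rook 0.31 [ 440. -332.   -1.] [175. 261.]
scene white_king 0.52 [ 616. -323.    3.] [225. 305.]
scene black_king 0.62 [512. 420.  -2.] [391. 118.]
scene black_rook 0.77 [718. 385.   2.] [440. 160.]
scene black_rook 0.65 [689. 312.  -6.] [415. 171.]
scene black_rook 0.49 [648. 384.  -1.] [419. 148.]
scene black_rook 0.48 [590. 315.   2.] [389. 150.]
scene black_pawn_a 0.61 [583. 138.  12.] [347. 181.]
scene black_pawn_a 0.42 [572.   1.  11.] [308. 209.]
scene white_bishop 0.47 [443. 327.   1.] [353. 121.]
scene black_bishop 0.82 [ 442. -331.   -3.] [177. 261.]
```

```bash
python3 - <<'E'
import cv2
a=cv2.imread('pics/top0.png'); cv2.imwrite('pics/top0c.png',cv2.resize(a[110:290,150:490],None,fx=2.35,fy=2.35,interpolation=cv2.INTER_CUBIC))
cv2.imwrite('pics/t1.png',cv2.resize(a[140:260,170:250],None,fx=5,fy=5,interpolation=cv2.INTER_CUBIC))
E
```

```text
(no output)
```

View pics/top0c.png

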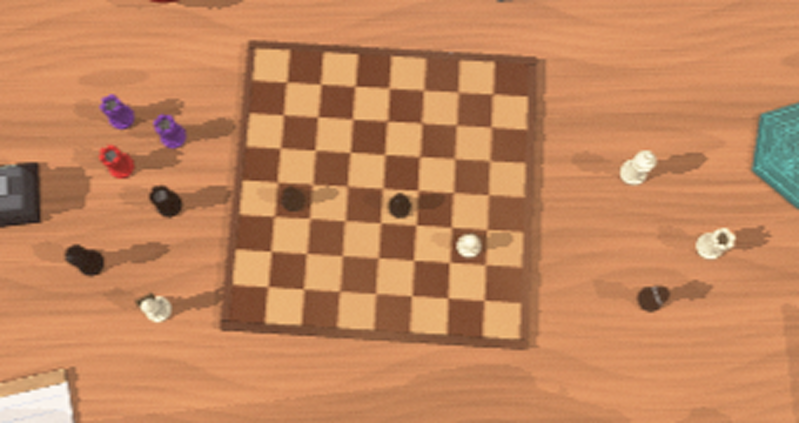

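View pics/t1.png

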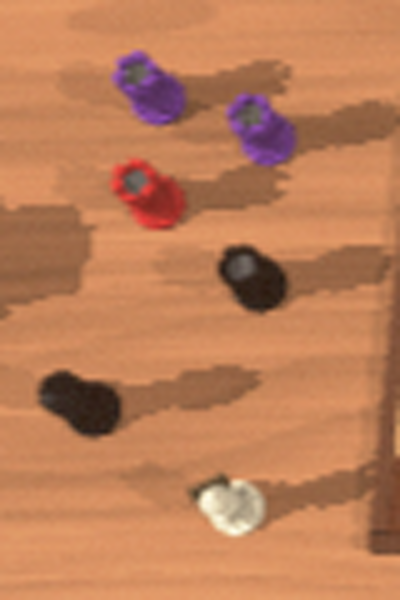

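View pics/scene0.png

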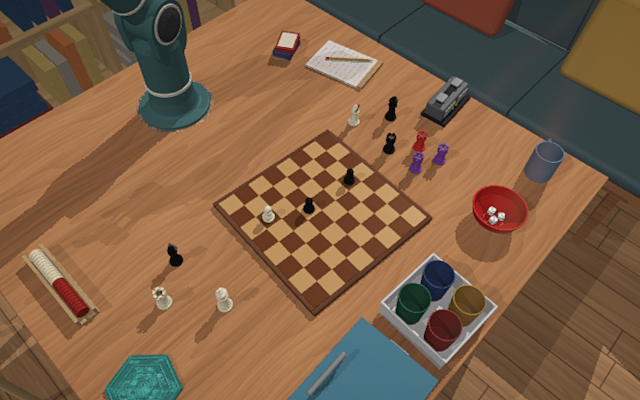

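The top view shows the white pawn on the third rank from me, second file from the right, i.e. board (-72,-120). The true black rook is the black tower at about pixel (220,196); the red and purple ones beside it are decoys. Next I fit the board pose from its grid corners.

```bash
cat >> h.py <<'E'
from scipy.optimize import least_squares
def fitboard(p,x0=(572,6,-0.05),name=None,win=3):
    g=cv2.cvtColor(p['img'],cv2.COLOR_RGB2GRAY)
    k=np.arange(-144,145,48.)
    Q=np.array([(a,b) for a in k for b in k])
    def world(v): 
        c,s=np.cos(v[2]),np.sin(v[2]); return np.c_[v[0]+c*Q[:,0]-s*Q[:,1],v[1]+s*Q[:,0]+c*Q[:,1],0*Q[:,0]+14]
    v=np.array(x0,float)
    for it in range(4):
        u=np.array([pix(p,P) for P in world(v)])
        f=cv2.cornerSubPix(g,u.astype(np.float32).reshape(-1,1,2).copy(),(win,win),(-1,-1),(3,50,.01)).reshape(-1,2)
        m=np.array([ray(p,a,14)[:2] for a in f])
        ok=np.linalg.norm(m-world(v)[:,:2],axis=1)<14
        r=least_squares(lambda q:(world(q)[ok,:2]-m[ok]).ravel(),v,loss='soft_l1',f_scale=1.5); v=r.x
    e=np.linalg.norm(world(v)[ok,:2]-m[ok],axis=1)
    return v,ok.sum(),np.median(e)
def b2w(v,x,y):
    c,s=np.cos(v[2]),np.sin(v[2]); return np.array([v[0]+c*x-s*y,v[1]+s*x+c*y])
E
python3 - <<'E'
from h import *
p=optics.camera('top')
L=[(256.4,127.9),(378,134.7),(373.8,257.7),(244.5,249.6)]
W=np.array([ray(p,u,14) for u in L]); print(W.round(0))
c=W.mean(0); a=W[0]-W[3]; th=np.arctan2(a[1],a[0]); print(c,th)
x0=(c[0],c[1],th)
v=None
for n in ['top','scene']:
    q=optics.camera(n)
    v,k,e=fitboard(q,x0); print(n,v,k,e)
    for xy in [(-72,-120),(-120,-120),(-120,-72),(-24,-120),(24,-120),(-24,-24),(-24,120)]: print(xy,b2w(v,*xy).round(1),end=' ')
    print()
E
```

```text
[[ 816.  208.   14.]
 [ 781. -193.   14.]
 [ 379. -156.   14.]
 [ 415.  243.   14.]]
[597.57589857  25.41996124  14.        ] -0.08634231424854459
top [ 5.99356563e+02  2.71668923e+01 -8.93430738e-02] 49 0.28424658412769604
(-72, -120) [516.9 -85.9] (-120, -120) [469.1 -81.6] (-120, -72) [473.4 -33.8] (-24, -120) [564.7 -90.2] (24, -120) [612.6 -94.5] (-24, -24) [573.3   5.4] (-24, 120) [586.2 148.8] 
scene [ 5.99545618e+02  2.18303666e+01 -8.79512240e-02] 49 0.40407517852055425
(-72, -120) [517.3 -91.4] (-120, -120) [469.5 -87.2] (-120, -72) [473.7 -39.4] (-24, -120) [565.1 -95.6] (24, -120) [612.9 -99.8] (-24, -24) [573.5   0. ] (-24, 120) [586.2 143.5]
```

Call:
{"name": "carry_out", "arguments": {"moves": [{"tx":36,"ty":21.7,"tz":4,"az":-18.4,"hand":1},{"tx":36,"ty":21.7,"tz":4,"az":-18.4,"hand":1},{"tx":36,"ty":21.7,"tz":4,"az":-18.4,"hand":1},{"tx":36,"ty":21.7,"tz":4,"az":-18.4,"hand":1},{"tx":36,"ty":21.7,"tz":4,"az":-18.4,"hand":1}]}}

```text
invalid input
```

```bash
cat >> h.py <<'E'
def wrist():
    s=arm.get_state(); p=optics.camera('wrist')
    T=np.eye(4); T[:3,:3]=s['orientation']; T[:3,3]=s['eef_pos']
    p['world_from_camera']=T@p['tool_from_camera']
    y=np.degrees(np.arctan2(s['orientation'][1][0],s['orientation'][0][0]))
    print('t',s['time'],'tcp',np.round(s['eef_pos'],1),'yaw',round(y,2),'q7',round(s['joint_positions'][6],2),'op',round(s['opening'],3),'F',np.round(s['wrist_force'],1))
    return p
def find(p,names):
    for n in names:
        for d in pinpoint(p,n): print(n,round(d['confidence'],2),w(p,d['location']).round(0),pix(p,w(p,d['location'])).round(0))
E
python3 - <<'E'
from h import *
p=wrist(); save(p,'w1'); print(p['world_from_camera'].round(2),p['tool_from_camera'].round(2),p['camera_matrix'])
find(p,['white_rook','white_king','black_bishop','board'])
E
```

```text
t 1.15 tcp [ 149.2 -632.7  214.6] yaw 13.27 q7 -0.06 op 1.0 F [ 0.   0.8 -0.4]
[[ 2.3000e-01 -9.4000e-01 -2.3000e-01  2.1504e+02]
 [-9.7000e-01 -2.2000e-01 -6.0000e-02 -6.1740e+02]
 [ 0.0000e+00  2.4000e-01 -9.7000e-01  3.8374e+02]
 [ 0.0000e+00  0.0000e+00  0.0000e+00  1.0000e+00]] [[  -0.     -0.97   -0.24   67.54]
 [   1.     -0.     -0.      0.28]
 [  -0.     -0.24    0.97 -169.12]
 [   0.      0.      0.      1.  ]] [[276.03460369   0.         319.63089626]
 [  0.         276.03460369 200.29290379]
 [  0.           0.           1.        ]]
```

View pics/w1.png

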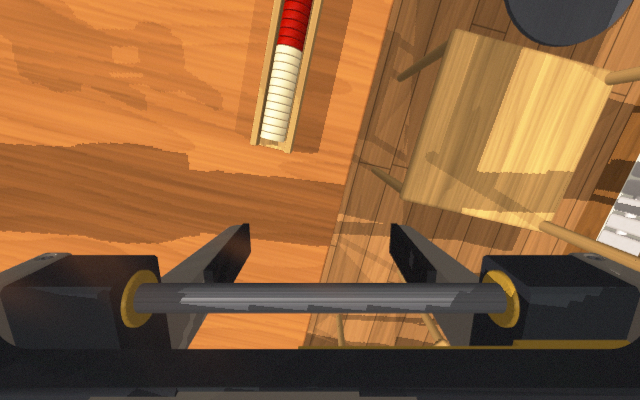

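The first move was refused as "invalid input", and the arm is still at its start pose. I'll try again with every field filled in.

Call:
{"name": "carry_out", "arguments": {"moves": [{"ax":0,"ay":0,"az":-18.4,"tx":36,"ty":21.7,"tz":4,"hand":1},{"ax":0,"ay":0,"az":-18.4,"tx":36,"ty":21.7,"tz":4,"hand":1},{"ax":0,"ay":0,"az":-18.4,"tx":36,"ty":21.7,"tz":4,"hand":1},{"ax":0,"ay":0,"az":-18.4,"tx":36,"ty":21.7,"tz":4,"hand":1},{"ax":0,"ay":0,"az":-18.4,"tx":36,"ty":21.7,"tz":4,"hand":1}]}}

```text
time: 2.02
eef_pos: [417.3, -470.9, 244.7]
orientation: [[0.996, -0.089, 0.0], [-0.089, -0.996, -0.001], [0.0, 0.001, -1.0]]
wrist_force: [-0.1, -0.3, 0.0]
opening: 1.004
```

```bash

python3 - <<'E'
from h import *
p=wrist(); save(p,'w2')
find(p,['white_rook','white_king','black_bishop','board'])
E
```

```text
t 2.025 tcp [ 417.3 -470.9  244.7] yaw -5.13 q7 -0.88 op 1.004 F [-0.1 -0.3  0. ]
white_rook 0.88 [ 509. -413.    1.] [274. 119.]
white_king 0.71 [ 613. -322.   -2.] [198.  46.]
black_bishop 0.56 [ 442. -329.    2.] [224. 170.]
```

View pics/w2.png

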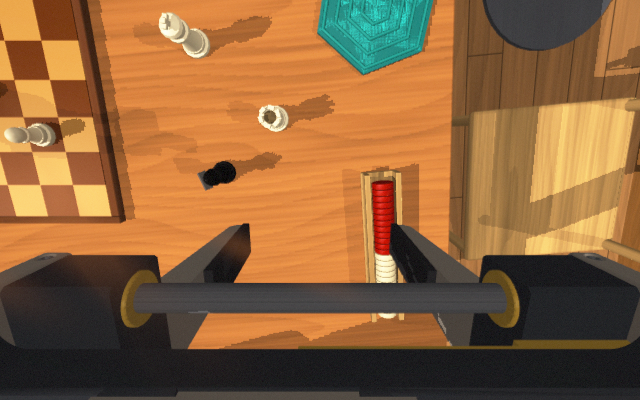

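The wrist view shows the white rook at (272,117), on the table at about (509,-414), which agrees with the top view. I move above it, stopping over its top.

Call:
{"name": "carry_out", "arguments": {"moves": [{"ax":0,"ay":0,"az":0,"tx":9.2,"ty":5.7,"tz":-14,"hand":1},{"ax":0,"ay":0,"az":0,"tx":9.2,"ty":5.7,"tz":-14,"hand":1},{"ax":0,"ay":0,"az":0,"tx":9.2,"ty":5.7,"tz":-14,"hand":1},{"ax":0,"ay":0,"az":0,"tx":9.2,"ty":5.7,"tz":-14,"hand":1}]}}

```text
time: 2.78
eef_pos: [506.2, -412.8, 100.1]
orientation: [[0.996, -0.088, -0.006], [-0.088, -0.996, 0.005], [-0.006, -0.004, -1.0]]
wrist_force: [-1.0, 0.2, 0.5]
opening: 1.002
```

```bash

python3 - <<'E'
from h import *
p=wrist(); save(p,'w3')
find(p,['white_rook'])
E
```

```text
t 2.775 tcp [ 506.2 -412.8  100.1] yaw -5.04 q7 -1.06 op 1.002 F [-1.   0.2  0.5]
white_rook 0.86 [ 509. -412.    1.] [319. 199.]
```

View pics/w3.png

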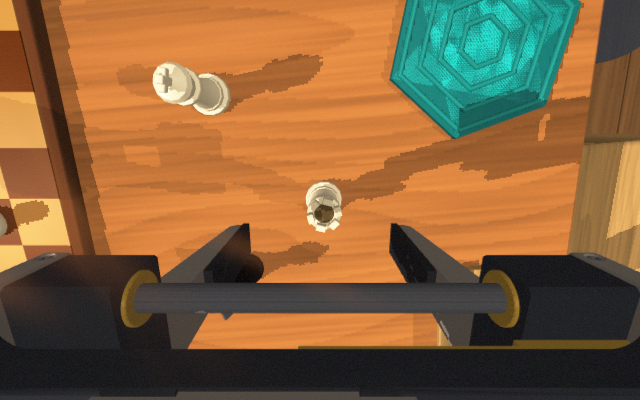

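```bash

python3 - <<'E'
from h import *
p=wrist()
print(ray(p,(324,214),60)); print(pix(p,[509,-413,0]), pix(p,[509,-413,60]))
E
```

```text
t 2.875 tcp [ 506.  -417.2  104.3] yaw -5.28 q7 -1.06 op 0.999 F [ 0.3 -0.8  0.7]
[ 509.01920055 -421.22884457   60.        ]
[314.99673475 197.67568676] [313.84670842 214.92513135]
```

```bash

python3 - <<'E'
from h import *
for i in range(3): p=wrist()
p=wrist();save(p,'w4')
g=p['img'][150:260,270:380]; cv2.imwrite('pics/w4c.png',cv2.resize(g[:,:,::-1],None,fx=5,fy=5))
r=regions_of(p,'white_rook'); 
for d in r: 
  ys,xs=np.nonzero(d['region']); print(d['confidence'],xs.min(),xs.max(),ys.min(),ys.max())
find(p,['white_rook'])
print(pix(p,[509,-413,0]), pix(p,[509,-413,60]))
E
```

```text
t 2.925 tcp [ 506.2 -418.   105.4] yaw -5.33 q7 -1.06 op 1.002 F [-0.4 -0.2  1.2]
t 2.975 tcp [ 506.5 -418.1  106. ] yaw -5.34 q7 -1.06 op 1.002 F [-0.3  0.3  0.8]
t 3.025 tcp [ 506.7 -417.9  106.2] yaw -5.32 q7 -1.06 op 1.001 F [-0.4 -1.1  0.1]
t 3.075 tcp [ 507.  -417.5  106.2] yaw -5.29 q7 -1.06 op 0.999 F [ 0.2 -0.4  0.4]
0.96 301 335 183 230
white_rook 0.7 [ 509. -415.    2.] [316. 199.]
[314.72807177 198.5207464 ] [313.61227499 215.60351407]
```

View pics/w4c.png

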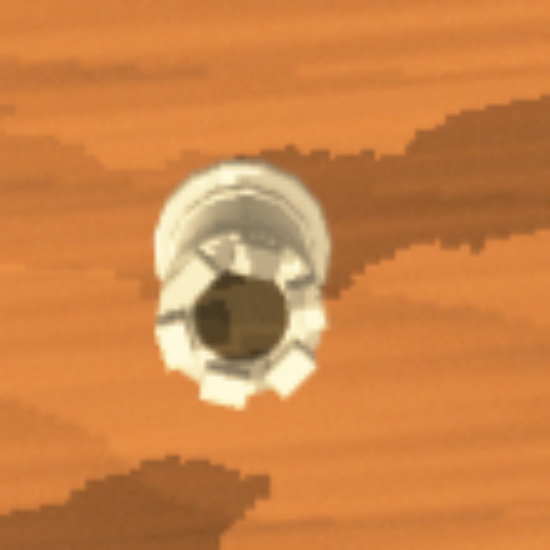

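```bash

python3 - <<'E'
from h import *
p=wrist(); p=wrist();save(p,'w5')
r=regions_of(p,'white_rook')
for d in r[:1]: 
  ys,xs=np.nonzero(d['region']); print(d['confidence'],xs.min(),xs.max(),ys.min(),ys.max())
  print(ray(p,((xs.min()+xs.max())/2,ys.max()-15.5),60))
  # foot: top edge
  print(ray(p,((xs.min()+xs.max())/2,ys.min()),3))
E
```

```text
t 3.225 tcp [ 507.5 -416.1  105.4] yaw -5.2 q7 -1.06 op 1.0 F [ 0.3  0.2 -0.1]
t 3.275 tcp [ 507.5 -415.7  105.1] yaw -5.17 q7 -1.06 op 0.999 F [ 0.6  0.6 -0.9]
0.59 303 337 183 231
[ 509.46816995 -416.40220214   60.        ]
[ 525.80408216 -417.98214117    3.        ]
```

The rook is at about (508.5,-416), directly under the fingers. I lower, close and lift.

Call:
{"name": "carry_out", "arguments": {"moves": [{"ax":0,"ay":0,"az":0,"tx":0.1,"ty":0,"tz":-4,"hand":1},{"ax":0,"ay":0,"az":0,"tx":0.1,"ty":0,"tz":-7.4,"hand":1},{"ax":0,"ay":0,"az":0,"tx":0.1,"ty":0,"tz":-7.4,"hand":1},{"ax":0,"ay":0,"az":0,"tx":0.1,"ty":0,"tz":-7.4,"hand":0},{"ax":0,"ay":0,"az":0,"tx":0.1,"ty":0,"tz":-7.4,"hand":0}]}}

```text
time: 4.0
eef_pos: [509.8, -415.8, 32.1]
orientation: [[0.996, -0.089, 0.002], [-0.089, -0.996, -0.002], [0.003, 0.002, -1.0]]
wrist_force: [-0.9, -1.5, 0.2]
opening: 0.806
```

Call:
{"name": "carry_out", "arguments": {"moves": [{"ax":0,"ay":0,"az":0,"tx":0,"ty":0,"tz":0,"hand":0},{"ax":0,"ay":0,"az":0,"tx":0,"ty":0,"tz":0,"hand":0},{"ax":0,"ay":0,"az":0,"tx":0,"ty":0,"tz":0,"hand":0}]}}

```text
time: 4.38
eef_pos: [508.8, -415.1, 30.4]
orientation: [[0.996, -0.089, 0.0], [-0.089, -0.996, -0.0], [0.0, 0.0, -1.0]]
wrist_force: [0.6, 0.5, -0.5]
opening: 0.479
```

```bash

python3 - <<'E'
from h import *
p=wrist(); save(p,'w6')
E
```

```text
t 4.375 tcp [ 508.8 -415.1   30.4] yaw -5.12 q7 -1.07 op 0.479 F [ 0.6  0.5 -0.5]
```

View pics/w6.png

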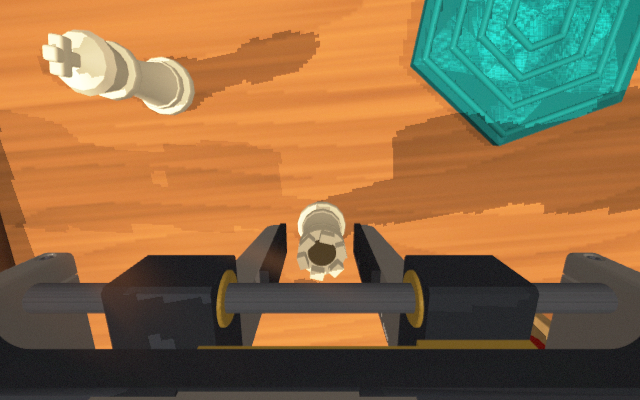

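Call:
{"name": "carry_out", "arguments": {"moves": [{"ax":0,"ay":0,"az":0,"tx":0,"ty":0,"tz":0,"hand":0},{"ax":0,"ay":0,"az":0,"tx":0,"ty":0,"tz":0,"hand":0},{"ax":0,"ay":0,"az":0,"tx":0,"ty":0,"tz":0,"hand":0},{"ax":0,"ay":0,"az":0,"tx":0,"ty":0,"tz":0,"hand":0}]}}

```text
time: 4.92
eef_pos: [508.7, -415.0, 30.1]
orientation: [[0.996, -0.089, -0.0], [-0.089, -0.996, 0.0], [-0.0, -0.0, -1.0]]
wrist_force: [0.4, 0.2, -1.2]
opening: 0.296
```

```bash

python3 - <<'E'
from h import *
p=wrist(); save(p,'w7')
E
```

```text
t 4.925 tcp [ 508.7 -415.    30.1] yaw -5.12 q7 -1.07 op 0.296 F [ 0.4  0.2 -1.2]
```

View pics/w7.png

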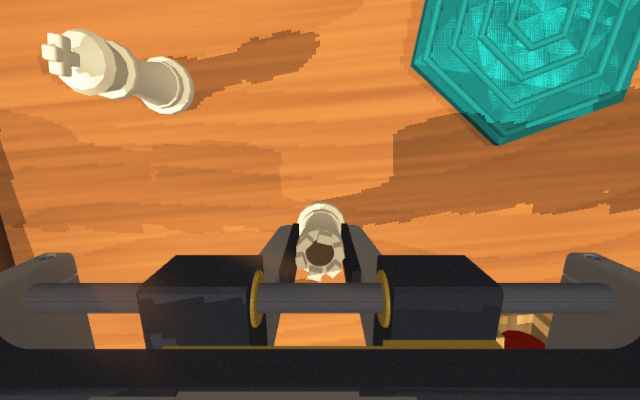

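Opening 0.296 (27 mm) fits the rook's head, so it is held. I lift it and carry it towards the board.

Call:
{"name": "carry_out", "arguments": {"moves": [{"ax":0,"ay":0,"az":0,"tx":0,"ty":0,"tz":5,"hand":0},{"ax":0,"ay":0,"az":0,"tx":0,"ty":0,"tz":11,"hand":0},{"ax":0,"ay":0,"az":0,"tx":-1.5,"ty":5,"tz":14,"hand":0},{"ax":0,"ay":0,"az":0,"tx":-3,"ty":11,"tz":14,"hand":0},{"ax":0,"ay":0,"az":0,"tx":-4.5,"ty":17,"tz":14,"hand":0}]}}

```text
time: 5.6
eef_pos: [463.4, -243.4, 170.8]
orientation: [[0.996, -0.09, 0.001], [-0.09, -0.996, -0.001], [0.001, 0.0, -1.0]]
wrist_force: [0.2, 0.5, -0.3]
opening: 0.3
```

Call:
{"name": "carry_out", "arguments": {"moves": [{"ax":0,"ay":0,"az":0,"tx":-1,"ty":6,"tz":0,"hand":0},{"ax":0,"ay":0,"az":0,"tx":-2,"ty":12,"tz":0,"hand":0},{"ax":0,"ay":0,"az":0,"tx":-2,"ty":15.5,"tz":0,"hand":0},{"ax":0,"ay":0,"az":0,"tx":-2,"ty":15.5,"tz":0,"hand":0},{"ax":0,"ay":0,"az":0,"tx":-2,"ty":15.5,"tz":0,"hand":0}]}}

```text
time: 6.22
eef_pos: [443.9, -90.9, 170.3]
orientation: [[0.996, -0.09, 0.0], [-0.09, -0.996, -0.001], [0.0, 0.001, -1.0]]
wrist_force: [-0.6, -0.9, -0.7]
opening: 0.3
```

Call:
{"name": "carry_out", "arguments": {"moves": [{"ax":0,"ay":0,"az":0,"tx":0,"ty":0,"tz":0,"hand":0},{"ax":0,"ay":0,"az":0,"tx":0,"ty":0,"tz":0,"hand":0},{"ax":0,"ay":0,"az":0,"tx":0,"ty":0,"tz":0,"hand":0},{"ax":0,"ay":0,"az":0,"tx":0,"ty":0,"tz":0,"hand":0}]}}

```text
time: 6.72
eef_pos: [443.7, -90.3, 170.1]
orientation: [[0.996, -0.09, -0.0], [-0.09, -0.996, -0.0], [-0.0, 0.0, -1.0]]
wrist_force: [-0.2, -0.2, -0.6]
opening: 0.302
```

```bash

python3 - <<'E'
from h import *
p=wrist(); p=wrist(); save(p,'w8')
find(p,['white_pawn','white_rook','black_pawn_a'])
v=(599,25,-.089)
for xy in [(-144,-144),(-144,-96),(-96,-144),(-96,-96),(-48,-144),(-48,-96)]: print(xy,pix(p,np.r_[b2w(v,*xy),14]).round(0))
E
```

```text
t 6.725 tcp [443.7 -90.3 170.1] yaw -5.15 q7 -1.59 op 0.302 F [-0.2 -0.2 -0.6]
t 6.775 tcp [443.7 -90.2 170.2] yaw -5.14 q7 -1.59 op 0.295 F [-0.5 -0.2  0.7]
white_pawn 0.9 [514. -93.   8.] [317. 130.]
white_rook 0.87 [443. -90. 143.] [319. 226.]
black_pawn_a 0.98 [576.   0.   7.] [229.  81.]
black_pawn_a 0.75 [584. 143.  13.] [98. 84.]
(-144, -144) [332. 190.]
(-144, -96) [292. 190.]
(-96, -144) [333. 149.]
(-96, -96) [291. 149.]
(-48, -144) [333. 105.]
(-48, -96) [290. 106.]
```

View pics/w8.png

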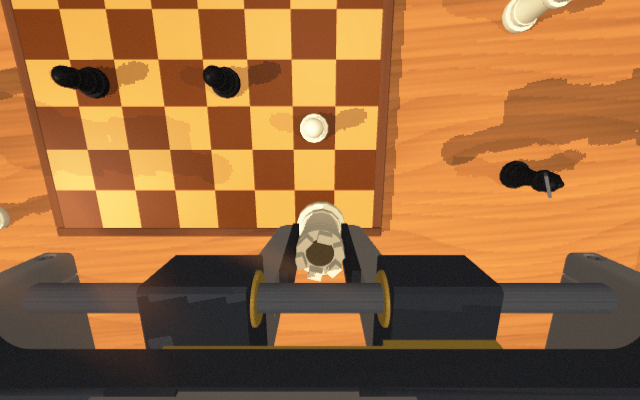

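```bash
cat >> h.py <<'E'
def fitw(p,x0=(599,24,-0.089),win=4,vmax=195,show=None):
    g=cv2.cvtColor(p['img'],cv2.COLOR_RGB2GRAY)
    k=np.arange(-144,145,48.); Qa=np.array([(a,b) for a in k for b in k]); v=np.array(x0,float)
    def world(v,Q):
        c,s=np.cos(v[2]),np.sin(v[2]); return np.c_[v[0]+c*Q[:,0]-s*Q[:,1],v[1]+s*Q[:,0]+c*Q[:,1],0*Q[:,0]+14]
    for it in range(5):
        u=np.array([pix(p,P) for P in world(v,Qa)])
        inn=(u[:,0]>8)&(u[:,0]<632)&(u[:,1]>8)&(u[:,1]<vmax)
        Q=Qa[inn]; u=u[inn]
        f=cv2.cornerSubPix(g,u.astype(np.float32).reshape(-1,1,2).copy(),(win,win),(-1,-1),(3,50,.01)).reshape(-1,2)
        m=np.array([ray(p,a,14)[:2] for a in f])
        r=least_squares(lambda q:(world(q,Q)[:,:2]-m).ravel(),v,loss='soft_l1',f_scale=1.); v=r.x
    e=np.linalg.norm(world(v,Q)[:,:2]-m,axis=1)
    if show:
        im=p['img'][:,:,::-1].copy()
        for a in f: cv2.circle(im,(int(round(a[0])),int(round(a[1]))),3,(0,255,0),1)
        cv2.imwrite('pics/'+show+'.png',im)
    print('board',v.round(4),len(Q),np.sort(e).round(1))
    return v
E
python3 - <<'E'
from h import *
p=wrist()
for x0 in [(599,24,-0.089),(597,20,-.087)]:
  v=fitw(p,x0,win=5,show='w8f')
for xy in [(-120,-120),(-120,-72),(-72,-120),(-24,-120),(24,-120)]: print(xy,b2w(v,*xy).round(1),end=' ')
E
```

```text
t 6.975 tcp [443.7 -90.  170.2] yaw -5.12 q7 -1.59 op 0.3 F [ 0.6  0.4 -0.8]
board [ 5.984086e+02  2.275910e+01 -8.950000e-02] 35 [0.1 0.1 0.1 0.1 0.1 0.1 0.2 0.2 0.2 0.2 0.2 0.2 0.2 0.2 0.2 0.2 0.3 0.3
 0.3 0.3 0.3 0.3 0.3 0.3 0.3 0.4 0.4 0.4 0.4 0.4 0.4 0.5 0.5 0.5 0.5]
board [ 5.984086e+02  2.275910e+01 -8.950000e-02] 35 [0.1 0.1 0.1 0.1 0.1 0.1 0.2 0.2 0.2 0.2 0.2 0.2 0.2 0.2 0.2 0.2 0.3 0.3
 0.3 0.3 0.3 0.3 0.3 0.3 0.3 0.4 0.4 0.4 0.4 0.4 0.4 0.5 0.5 0.5 0.5]
(-120, -120) [468.2 -86. ] (-120, -72) [472.5 -38.2] (-72, -120) [516.  -90.3] (-24, -120) [563.8 -94.6] (24, -120) [611.6 -98.9]
```

View pics/w8f.png

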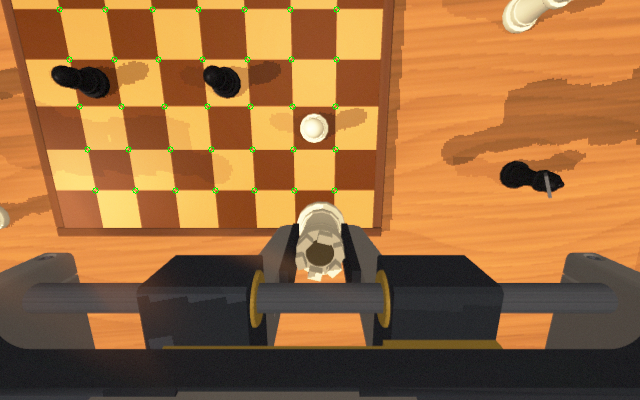

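The fit is good, with all residuals at or below 0.5 mm. The rook's target is (468.2,-86).

Call:
{"name": "carry_out", "arguments": {"moves": [{"ax":0,"ay":0,"az":0,"tx":2.45,"ty":0.4,"tz":-3,"hand":0},{"ax":0,"ay":0,"az":0,"tx":2.45,"ty":0.4,"tz":-7,"hand":0},{"ax":0,"ay":0,"az":0,"tx":2.45,"ty":0.4,"tz":-10,"hand":0},{"ax":0,"ay":0,"az":0,"tx":2.45,"ty":0.4,"tz":-11,"hand":0},{"ax":0,"ay":0,"az":0,"tx":2.45,"ty":0.4,"tz":-11,"hand":0}]}}

```text
time: 7.65
eef_pos: [468.2, -86.0, 60.2]
orientation: [[0.996, -0.089, -0.001], [-0.089, -0.996, 0.0], [-0.001, -0.0, -1.0]]
wrist_force: [-0.7, 0.9, -0.5]
opening: 0.299
```

Call:
{"name": "carry_out", "arguments": {"moves": [{"ax":0,"ay":0,"az":0,"tx":0,"ty":0,"tz":0,"hand":0},{"ax":0,"ay":0,"az":0,"tx":0,"ty":0,"tz":0,"hand":0},{"ax":0,"ay":0,"az":0,"tx":0,"ty":0,"tz":0,"hand":0}]}}

```text
time: 8.02
eef_pos: [468.7, -86.2, 60.9]
orientation: [[0.996, -0.089, 0.001], [-0.089, -0.996, -0.0], [0.001, 0.0, -1.0]]
wrist_force: [-0.2, -0.5, -0.5]
opening: 0.295
```

Call:
{"name": "carry_out", "arguments": {"moves": [{"ax":0,"ay":0,"az":0,"tx":0,"ty":0,"tz":-0.6,"hand":0},{"ax":0,"ay":0,"az":0,"tx":0,"ty":0,"tz":-1.1,"hand":0},{"ax":0,"ay":0,"az":0,"tx":0,"ty":0,"tz":-1.4,"hand":0},{"ax":0,"ay":0,"az":0,"tx":0,"ty":0,"tz":-1.5,"hand":0},{"ax":0,"ay":0,"az":0,"tx":0,"ty":0,"tz":-1.6,"hand":0}]}}

```text
time: 8.65
eef_pos: [468.2, -86.0, 44.1]
orientation: [[0.996, -0.089, -0.0], [-0.089, -0.996, 0.0], [-0.0, -0.0, -1.0]]
wrist_force: [-0.2, -0.9, -0.2]
opening: 0.297
```

Call:
{"name": "carry_out", "arguments": {"moves": [{"ax":0,"ay":0,"az":0,"tx":0,"ty":0,"tz":0,"hand":0},{"ax":0,"ay":0,"az":0,"tx":0,"ty":0,"tz":0,"hand":0}]}}

```text
time: 8.9
eef_pos: [468.3, -86.1, 44.3]
orientation: [[0.996, -0.089, 0.0], [-0.089, -0.996, -0.0], [0.0, 0.0, -1.0]]
wrist_force: [1.0, -0.0, -1.1]
opening: 0.296
```

```bash

python3 - <<'E'
from h import *
p=wrist(); save(p,'w9')
E
```

```text
t 8.9 tcp [468.3 -86.1  44.3] yaw -5.12 q7 -1.68 op 0.296 F [ 1.  -0.  -1.1]
```

View pics/w9.png

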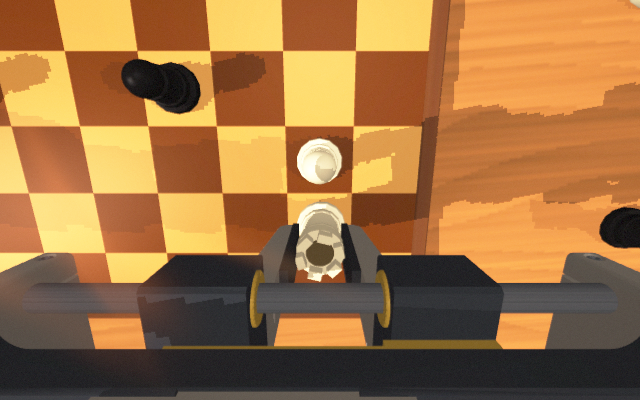

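The rook sits centred on the square behind the pawn. I release it and rise.

Call:
{"name": "carry_out", "arguments": {"moves": [{"ax":0,"ay":0,"az":0,"tx":0,"ty":0,"tz":0,"hand":0.7},{"ax":0,"ay":0,"az":0,"tx":0,"ty":0,"tz":0,"hand":0.7},{"ax":0,"ay":0,"az":0,"tx":0,"ty":0,"tz":0,"hand":0.7},{"ax":0,"ay":0,"az":0,"tx":0,"ty":0,"tz":0.5,"hand":0.7},{"ax":0,"ay":0,"az":0,"tx":0,"ty":0,"tz":3,"hand":0.7}]}}

```text
time: 9.57
eef_pos: [467.1, -85.8, 73.7]
orientation: [[0.996, -0.089, -0.003], [-0.089, -0.996, 0.001], [-0.003, -0.0, -1.0]]
wrist_force: [0.8, 0.1, 0.8]
opening: 0.702
```

Call:
{"name": "carry_out", "arguments": {"moves": [{"ax":0,"ay":0,"az":0,"tx":0,"ty":0,"tz":5,"hand":1},{"ax":0,"ay":0,"az":0,"tx":0,"ty":0,"tz":11,"hand":1},{"ax":0,"ay":0,"az":0,"tx":0,"ty":0,"tz":11,"hand":1}]}}

```text
time: 9.95
eef_pos: [471.4, -86.4, 188.9]
orientation: [[0.996, -0.089, 0.01], [-0.089, -0.996, -0.002], [0.01, 0.001, -1.0]]
wrist_force: [-1.3, -0.4, -0.4]
opening: 0.993
```

```bash

python3 - <<'E'
from h import *
p=wrist(); save(p,'w10')
find(p,['white_pawn','white_rook','white_king'])
v=fitw(p,(598.4,22.8,-.0895),vmax=180)
E
```

```text
t 9.95 tcp [471.4 -86.4 188.9] yaw -5.13 q7 -1.61 op 0.993 F [-1.3 -0.4 -0.4]
white_pawn 0.92 [515. -92.   9.] [321. 153.]
white_pawn 0.47 [ 442. -330.    2.] [506. 192.]
white_pawn 0.4 [ 616. -322.   -0.] [507.  49.]
white_rook 0.61 [469. -87.  17.] [320. 190.]
white_rook 0.16 [576.   2.  10.] [239. 109.]
white_king 0.96 [ 616. -320.   -1.] [505.  49.]
board [ 5.98402e+02  2.27922e+01 -8.98000e-02] 28 [0.  0.  0.1 0.1 0.1 0.1 0.2 0.2 0.2 0.2 0.3 0.3 0.3 0.3 0.3 0.3 0.3 0.3
 0.3 0.3 0.3 0.3 0.4 0.4 0.5 0.5 0.5 0.6]
```

View pics/w10.png

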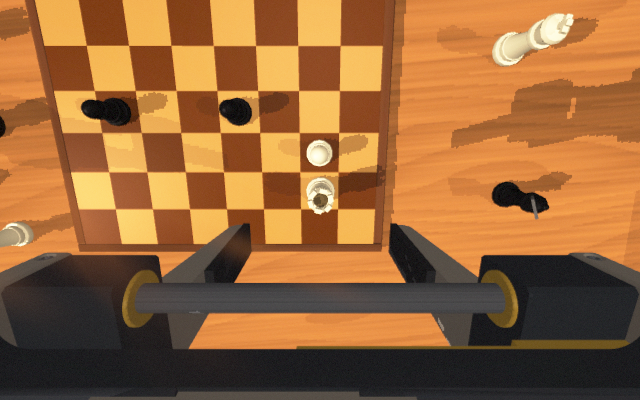

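The rook is placed correctly. Next is the white king at about (616,-321). I take it with the jaws along the board's x, so az +90.

Call:
{"name": "carry_out", "arguments": {"moves": [{"ax":0,"ay":0,"az":10,"tx":3,"ty":-5,"tz":0.5,"hand":1},{"ax":0,"ay":0,"az":20,"tx":6,"ty":-9.4,"tz":1,"hand":1},{"ax":0,"ay":0,"az":30,"tx":9,"ty":-14.1,"tz":1,"hand":1},{"ax":0,"ay":0,"az":40,"tx":11.8,"ty":-18.8,"tz":1,"hand":1},{"ax":0,"ay":0,"az":50,"tx":14.7,"ty":-23.5,"tz":1,"hand":1}]}}

```text
time: 10.78
eef_pos: [615.2, -322.0, 191.6]
orientation: [[0.704, 0.71, -0.003], [0.71, -0.704, 0.002], [-0.001, -0.004, -1.0]]
wrist_force: [0.5, 0.2, 0.7]
opening: 0.997
```

Call:
{"name": "carry_out", "arguments": {"moves": [{"ax":0,"ay":0,"az":10,"tx":0,"ty":0,"tz":-2,"hand":1},{"ax":0,"ay":0,"az":20,"tx":0,"ty":0,"tz":-4,"hand":1},{"ax":0,"ay":0,"az":30,"tx":0,"ty":0,"tz":-6,"hand":1},{"ax":0,"ay":0,"az":40,"tx":0,"ty":0,"tz":-7,"hand":1},{"ax":0,"ay":0,"az":40,"tx":0,"ty":0,"tz":-7,"hand":1}]}}

```text
time: 11.4
eef_pos: [613.6, -320.3, 120.8]
orientation: [[0.091, 0.996, -0.005], [0.996, -0.091, 0.003], [0.003, -0.005, -1.0]]
wrist_force: [0.3, 0.0, 0.1]
opening: 1.001
```

Call:
{"name": "carry_out", "arguments": {"moves": [{"ax":0,"ay":0,"az":0,"tx":0,"ty":0,"tz":0,"hand":1},{"ax":0,"ay":0,"az":0,"tx":0,"ty":0,"tz":0,"hand":1},{"ax":0,"ay":0,"az":0,"tx":0,"ty":0,"tz":0,"hand":1},{"ax":0,"ay":0,"az":0,"tx":0,"ty":0,"tz":0,"hand":1}]}}

```text
time: 11.9
eef_pos: [615.4, -321.0, 124.6]
orientation: [[0.09, 0.996, 0.001], [0.996, -0.09, -0.0], [-0.0, 0.001, -1.0]]
wrist_force: [0.3, -0.1, 0.5]
opening: 0.999
```

```bash

python3 - <<'E'
from h import *
p=wrist(); p=wrist(); save(p,'w11')
find(p,['white_king'])
r=regions_of(p,'white_king')
for d in r[:1]: 
  ys,xs=np.nonzero(d['region']); print(d['confidence'],xs.min(),xs.max(),ys.min(),ys.max())
  print(ray(p,((xs.min()+xs.max())/2,ys.min()),3))
E
```

```text
t 11.9 tcp [ 615.4 -321.   124.6] yaw 84.86 q7 0.13 op 0.999 F [ 0.3 -0.1  0.5]
t 11.95 tcp [ 615.3 -321.   124.5] yaw 84.87 q7 0.13 op 0.998 F [-0.4  0.9 -0. ]
white_king 0.79 [ 614. -322.   -2.] [318. 196.]
```

View pics/w11.png

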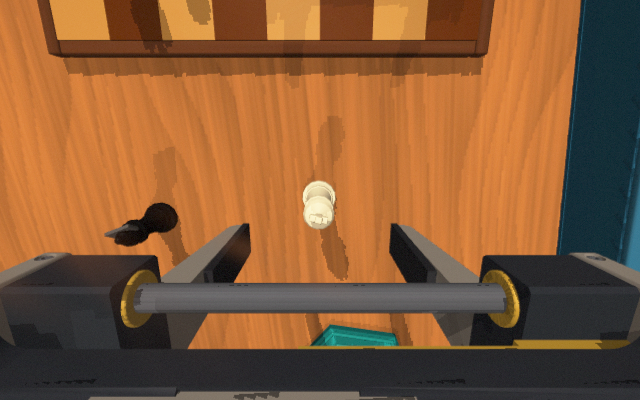

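```bash

python3 - <<'E'
from h import *
p=wrist()
g=p['img'][160:250,270:370]; cv2.imwrite('pics/w12.png',cv2.resize(g[:,:,::-1],None,fx=6,fy=6))
X=[np.array([np.cos(np.radians(84.87)),np.sin(np.radians(84.87)),0])]
print(ray(p,(319,182),2)-18*X[0], ray(p,(318,217),80))
c=[pix(p,[615,-321,z]).round(1) for z in (0,56,73,86)];print(c)
E
```

```text
t 12.1 tcp [ 615.3 -321.   124.3] yaw 84.87 q7 0.13 op 1.002 F [ 0.  -0.2 -0.4]
[ 614.84133679 -323.93983961    2.        ] [ 614.39032308 -320.61531273   80.        ]
[array([318.9, 195.3]), array([318.8, 209.3]), array([318.8, 214.9]), array([318.8, 219.7])]
```

View pics/w12.png

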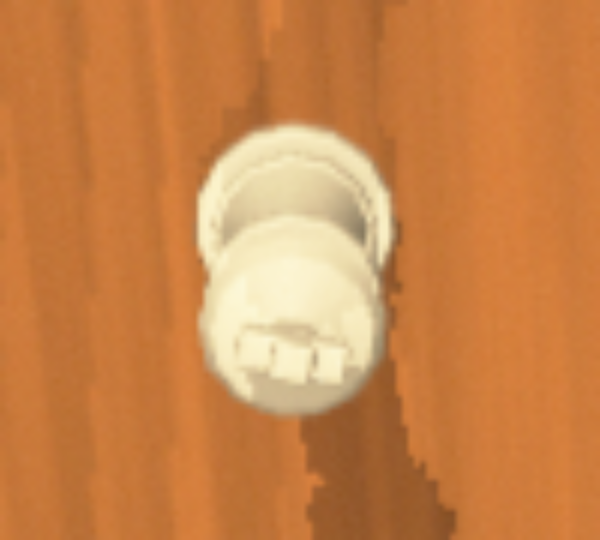

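The king is centred under the gripper to within about 1 mm. I descend to TCP z 42 and grip.

Call:
{"name": "carry_out", "arguments": {"moves": [{"ax":0,"ay":0,"az":0,"tx":0,"ty":0,"tz":-4,"hand":1},{"ax":0,"ay":0,"az":0,"tx":0,"ty":0,"tz":-8.2,"hand":1},{"ax":0,"ay":0,"az":0,"tx":0,"ty":0,"tz":-8.2,"hand":1},{"ax":0,"ay":0,"az":0,"tx":0,"ty":0,"tz":-8.2,"hand":0.5},{"ax":0,"ay":0,"az":0,"tx":0,"ty":0,"tz":-8.2,"hand":0.5}]}}

```text
time: 12.78
eef_pos: [616.7, -321.6, 44.6]
orientation: [[0.089, 0.996, 0.003], [0.996, -0.089, -0.002], [-0.001, 0.003, -1.0]]
wrist_force: [-0.0, -0.7, 0.0]
opening: 0.806
```

Call:
{"name": "carry_out", "arguments": {"moves": [{"ax":0,"ay":0,"az":0,"tx":0,"ty":0,"tz":0,"hand":0},{"ax":0,"ay":0,"az":0,"tx":0,"ty":0,"tz":0,"hand":0},{"ax":0,"ay":0,"az":0,"tx":0,"ty":0,"tz":0,"hand":0},{"ax":0,"ay":0,"az":0,"tx":0,"ty":0,"tz":0,"hand":0},{"ax":0,"ay":0,"az":0,"tx":0,"ty":0,"tz":0,"hand":0}]}}

```text
time: 13.4
eef_pos: [615.1, -321.0, 42.1]
orientation: [[0.089, 0.996, -0.0], [0.996, -0.089, 0.0], [0.0, -0.0, -1.0]]
wrist_force: [0.4, -0.3, 0.2]
opening: 0.281
```

Call:
{"name": "carry_out", "arguments": {"moves": [{"ax":0,"ay":0,"az":0,"tx":0,"ty":0,"tz":0,"hand":0},{"ax":0,"ay":0,"az":0,"tx":0,"ty":0,"tz":0,"hand":0},{"ax":0,"ay":0,"az":0,"tx":0,"ty":0,"tz":0,"hand":0}]}}

```text
time: 13.78
eef_pos: [615.1, -321.0, 42.1]
orientation: [[0.089, 0.996, -0.0], [0.996, -0.089, 0.0], [0.0, -0.0, -1.0]]
wrist_force: [-0.2, 0.5, -1.1]
opening: 0.285
```

```bash

python3 - <<'E'
from h import *
p=wrist(); save(p,'w13')
E
```

```text
t 13.775 tcp [ 615.1 -321.    42.1] yaw 84.88 q7 0.1 op 0.285 F [-0.2  0.5 -1.1]
```

View pics/w13.png

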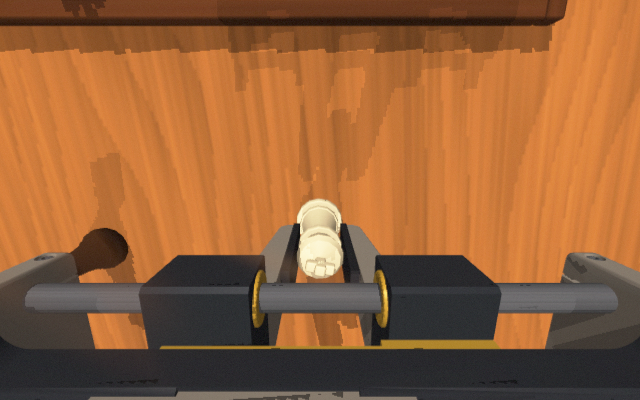

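Call:
{"name": "carry_out", "arguments": {"moves": [{"ax":0,"ay":0,"az":0,"tx":0,"ty":0,"tz":5,"hand":0},{"ax":0,"ay":0,"az":0,"tx":0,"ty":0,"tz":10,"hand":0},{"ax":0,"ay":0,"az":0,"tx":-2,"ty":4,"tz":14,"hand":0},{"ax":0,"ay":0,"az":0,"tx":-4.5,"ty":9,"tz":14,"hand":0},{"ax":0,"ay":0,"az":0,"tx":-7,"ty":14,"tz":14,"hand":0}]}}

```text
time: 14.45
eef_pos: [544.6, -179.6, 182.9]
orientation: [[0.09, 0.996, 0.001], [0.996, -0.09, -0.001], [-0.0, 0.002, -1.0]]
wrist_force: [0.7, 0.2, -0.6]
opening: 0.286
```

Call:
{"name": "carry_out", "arguments": {"moves": [{"ax":0,"ay":0,"az":0,"tx":-2.5,"ty":5,"tz":0,"hand":0},{"ax":0,"ay":0,"az":0,"tx":-5,"ty":10,"tz":0,"hand":0},{"ax":0,"ay":0,"az":0,"tx":-7.2,"ty":14.2,"tz":0,"hand":0},{"ax":0,"ay":0,"az":0,"tx":-7.2,"ty":14.2,"tz":-3,"hand":0},{"ax":0,"ay":0,"az":0,"tx":-7.2,"ty":14.2,"tz":-6,"hand":0}]}}

```text
time: 15.08
eef_pos: [473.5, -38.6, 122.3]
orientation: [[0.088, 0.996, 0.002], [0.996, -0.088, -0.001], [-0.001, 0.002, -1.0]]
wrist_force: [0.3, -0.0, -1.1]
opening: 0.279
```

Call:
{"name": "carry_out", "arguments": {"moves": [{"ax":0,"ay":0,"az":0,"tx":0,"ty":0,"tz":-1,"hand":0},{"ax":0,"ay":0,"az":0,"tx":0,"ty":0,"tz":-2,"hand":0},{"ax":0,"ay":0,"az":0,"tx":0,"ty":0,"tz":-2,"hand":0},{"ax":0,"ay":0,"az":0,"tx":0,"ty":0,"tz":-2,"hand":0},{"ax":0,"ay":0,"az":0,"tx":0,"ty":0,"tz":-2,"hand":0}]}}

```text
time: 15.7
eef_pos: [473.7, -39.1, 102.8]
orientation: [[0.089, 0.996, 0.001], [0.996, -0.089, -0.0], [-0.0, 0.001, -1.0]]
wrist_force: [-1.0, -0.1, -0.6]
opening: 0.281
```

```bash

python3 - <<'E'
from h import *
p=wrist(); save(p,'w14')
v=fitw(p,(598.4,22.8,-.0895),vmax=180); print(b2w(v,-120,-72))
E
```

```text
t 15.7 tcp [473.7 -39.1 102.8] yaw 84.87 q7 -0.34 op 0.281 F [-1.  -0.1 -0.6]
board [ 5.980583e+02  2.306810e+01 -8.960000e-02] 21 [0.1 0.1 0.2 0.2 0.2 0.2 0.2 0.2 0.2 0.2 0.3 0.3 0.3 0.3 0.3 0.3 0.3 0.3
 0.5 0.5 0.5]
[472.09640612 -37.90403544]
```

View pics/w14.png

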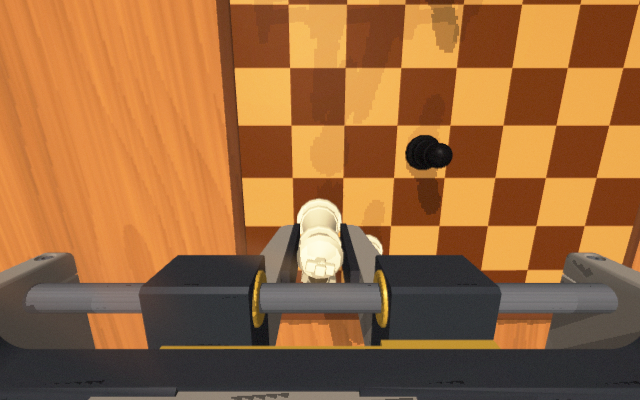

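Call:
{"name": "carry_out", "arguments": {"moves": [{"ax":0,"ay":0,"az":0,"tx":-0.1,"ty":0.1,"tz":-1.2,"hand":0},{"ax":0,"ay":0,"az":0,"tx":-0.1,"ty":0.1,"tz":-2.4,"hand":0},{"ax":0,"ay":0,"az":0,"tx":-0.1,"ty":0.1,"tz":-3.4,"hand":0},{"ax":0,"ay":0,"az":0,"tx":-0.1,"ty":0.1,"tz":-4.1,"hand":0},{"ax":0,"ay":0,"az":0,"tx":-0.1,"ty":0.1,"tz":-4.4,"hand":0}]}}

```text
time: 16.38
eef_pos: [472.0, -37.9, 57.5]
orientation: [[0.089, 0.996, -0.001], [0.996, -0.089, 0.0], [0.0, -0.001, -1.0]]
wrist_force: [0.5, 0.3, -1.7]
opening: 0.289
```

Call:
{"name": "carry_out", "arguments": {"moves": [{"ax":0,"ay":0,"az":0,"tx":0,"ty":0,"tz":-0.1,"hand":0},{"ax":0,"ay":0,"az":0,"tx":0,"ty":0,"tz":-0.1,"hand":0},{"ax":0,"ay":0,"az":0,"tx":0,"ty":0,"tz":-0.1,"hand":0}]}}

```text
time: 16.75
eef_pos: [472.4, -38.1, 57.5]
orientation: [[0.089, 0.996, 0.001], [0.996, -0.089, -0.0], [-0.0, 0.001, -1.0]]
wrist_force: [0.8, -0.5, 0.1]
opening: 0.285
```

```bash

python3 - <<'E'
from h import *
p=wrist(); save(p,'w15')
E
```

```text
t 16.75 tcp [472.4 -38.1  57.5] yaw 84.87 q7 -0.4 op 0.285 F [ 0.8 -0.5  0.1]
```

View pics/w15.png

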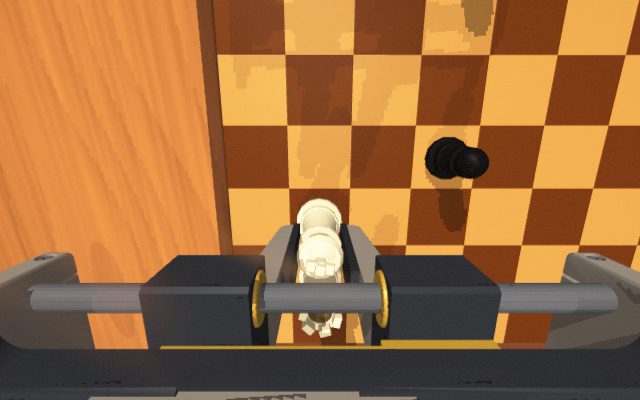

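Call:
{"name": "carry_out", "arguments": {"moves": [{"ax":0,"ay":0,"az":0,"tx":0,"ty":0,"tz":-0.12,"hand":0},{"ax":0,"ay":0,"az":0,"tx":0,"ty":0,"tz":-0.12,"hand":0},{"ax":0,"ay":0,"az":0,"tx":0,"ty":0,"tz":-0.12,"hand":0.7},{"ax":0,"ay":0,"az":0,"tx":0,"ty":0,"tz":-0.12,"hand":0.7},{"ax":0,"ay":0,"az":0,"tx":0,"ty":0,"tz":-0.12,"hand":0.7}]}}

```text
time: 17.42
eef_pos: [472.3, -38.0, 56.1]
orientation: [[0.089, 0.996, 0.0], [0.996, -0.089, -0.0], [-0.0, 0.0, -1.0]]
wrist_force: [-0.6, -0.9, -0.8]
opening: 0.59
```

Call:
{"name": "carry_out", "arguments": {"moves": [{"ax":0,"ay":0,"az":0,"tx":0,"ty":0,"tz":0,"hand":0.7},{"ax":0,"ay":0,"az":0,"tx":0,"ty":0,"tz":3,"hand":0.7},{"ax":0,"ay":0,"az":0,"tx":0,"ty":0,"tz":8,"hand":0.7},{"ax":0,"ay":0,"az":0,"tx":0,"ty":0,"tz":13,"hand":1},{"ax":0,"ay":0,"az":0,"tx":0,"ty":0,"tz":13,"hand":1}]}}

```text
time: 18.05
eef_pos: [474.8, -38.1, 189.5]
orientation: [[0.09, 0.996, 0.008], [0.996, -0.09, -0.002], [-0.001, 0.008, -1.0]]
wrist_force: [-0.1, 0.6, 0.2]
opening: 0.896
```

```bash

python3 - <<'E'
from h import *
p=wrist(); save(p,'w16')
find(p,['white_pawn','white_rook','white_king'])
E
```

```text
t 18.05 tcp [474.8 -38.1 189.5] yaw 84.86 q7 -0.25 op 0.896 F [-0.1  0.6  0.2]
white_rook 0.68 [469. -84.  16.] [317. 222.]
white_king 0.74 [472. -42.  11.] [316. 189.]
```

View pics/w16.png

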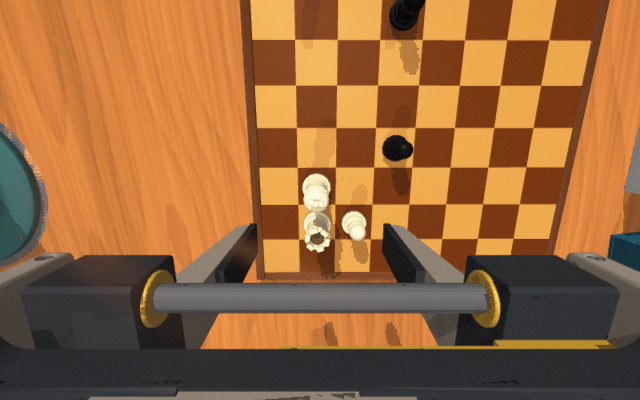

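White king and rook are both set, seen at (316,189) and (317,222). Next is the black king at about (510,422).

Call:
{"name": "carry_out", "arguments": {"moves": [{"ax":0,"ay":0,"az":-9,"tx":0.4,"ty":5,"tz":0.5,"hand":1},{"ax":0,"ay":0,"az":-18,"tx":0.8,"ty":10,"tz":1,"hand":1},{"ax":0,"ay":0,"az":-27,"tx":1.2,"ty":15,"tz":1,"hand":1},{"ax":0,"ay":0,"az":-36,"tx":1.6,"ty":20,"tz":1,"hand":1},{"ax":0,"ay":0,"az":-45,"tx":2,"ty":25,"tz":1,"hand":1}]}}

```text
time: 18.88
eef_pos: [491.4, 213.2, 194.2]
orientation: [[0.771, 0.637, -0.003], [0.637, -0.771, -0.001], [-0.003, -0.001, -1.0]]
wrist_force: [1.9, -1.8, 0.9]
opening: 0.998
```

Call:
{"name": "carry_out", "arguments": {"moves": [{"ax":0,"ay":0,"az":-9,"tx":0.4,"ty":5,"tz":0,"hand":1},{"ax":0,"ay":0,"az":-18,"tx":0.8,"ty":10,"tz":0,"hand":1},{"ax":0,"ay":0,"az":-27,"tx":1.2,"ty":15,"tz":0,"hand":1},{"ax":0,"ay":0,"az":-36,"tx":1.6,"ty":20.5,"tz":0,"hand":1},{"ax":0,"ay":0,"az":-45,"tx":1.7,"ty":20.5,"tz":-3,"hand":1}]}}

```text
time: 19.5
eef_pos: [507.3, 423.4, 165.3]
orientation: [[0.996, -0.088, -0.0], [-0.087, -0.996, 0.004], [-0.0, -0.004, -1.0]]
wrist_force: [0.7, -1.4, -0.1]
opening: 1.001
```

Call:
{"name": "carry_out", "arguments": {"moves": [{"ax":0,"ay":0,"az":0,"tx":0,"ty":0,"tz":-3,"hand":1},{"ax":0,"ay":0,"az":0,"tx":0,"ty":0,"tz":-3.5,"hand":1},{"ax":0,"ay":0,"az":0,"tx":0,"ty":0,"tz":-3.5,"hand":1},{"ax":0,"ay":0,"az":0,"tx":0,"ty":0,"tz":-3.5,"hand":1},{"ax":0,"ay":0,"az":0,"tx":0,"ty":0,"tz":-3.5,"hand":1}]}}

```text
time: 20.12
eef_pos: [509.8, 417.2, 132.2]
orientation: [[0.996, -0.09, 0.001], [-0.09, -0.996, 0.001], [0.001, -0.001, -1.0]]
wrist_force: [-0.1, -0.2, 0.4]
opening: 1.002
```

```bash

python3 - <<'E'
from h import *
p=wrist(); p=wrist(); save(p,'w17')
find(p,['black_king','black_rook'])
print([pix(p,[510,421,z]).round(1) for z in (0,73)])
g=p['img'][130:250,250:390]; cv2.imwrite('pics/w17c.png',cv2.resize(g[:,:,::-1],None,fx=5,fy=5))
E
```

```text
t 20.125 tcp [509.8 417.2 132.2] yaw -5.14 q7 -2.58 op 1.002 F [-0.1 -0.2  0.4]
t 20.175 tcp [509.7 417.2 132.1] yaw -5.14 q7 -2.58 op 1.002 F [-0.4  0.2  0.1]
black_king 0.81 [506. 421.   1.] [317. 198.]
black_rook 0.85 [643. 387.   2.] [337.  61.]
black_rook 0.83 [581. 317.  -1.] [409. 120.]
black_rook 0.76 [683. 314.  -1.] [410.  10.]
[array([316.2, 194.5]), array([315.1, 213. ])]
```

View pics/w17.png

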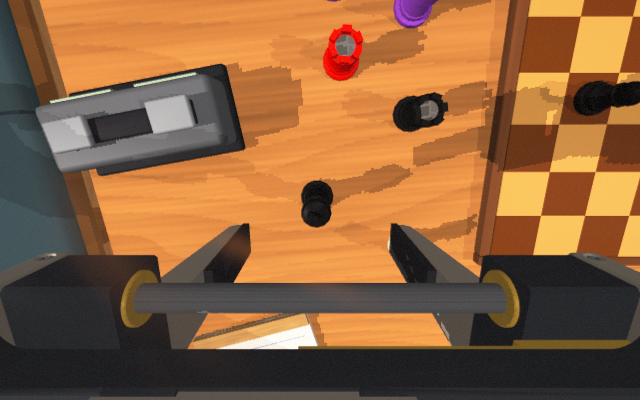

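View pics/w17c.png

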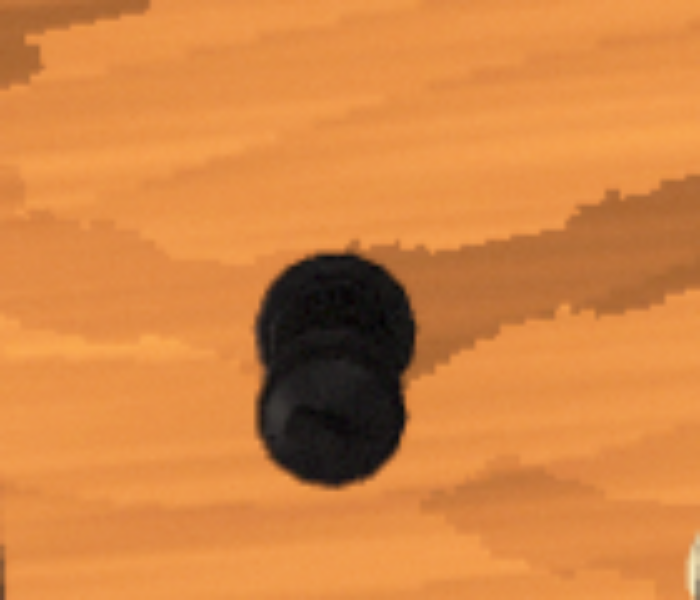

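The black king's foot is at (317,196) and its crown at (316,212), which puts it at (509.7,420). I shift +3 mm in y, descend and grip.

Call:
{"name": "carry_out", "arguments": {"moves": [{"ax":0,"ay":0,"az":0,"tx":0,"ty":0.3,"tz":-3,"hand":1},{"ax":0,"ay":0,"az":0,"tx":0,"ty":0.3,"tz":-7,"hand":1},{"ax":0,"ay":0,"az":0,"tx":0,"ty":0.3,"tz":-9,"hand":1},{"ax":0,"ay":0,"az":0,"tx":0,"ty":0.3,"tz":-9,"hand":0.6},{"ax":0,"ay":0,"az":0,"tx":0,"ty":0.3,"tz":-9,"hand":0.5}]}}

```text
time: 20.95
eef_pos: [509.9, 420.8, 42.4]
orientation: [[0.996, -0.089, 0.001], [-0.089, -0.996, 0.001], [0.001, -0.002, -1.0]]
wrist_force: [0.1, -0.4, 0.3]
opening: 0.802
```

Call:
{"name": "carry_out", "arguments": {"moves": [{"ax":0,"ay":0,"az":0,"tx":0,"ty":0,"tz":0,"hand":0},{"ax":0,"ay":0,"az":0,"tx":0,"ty":0,"tz":0,"hand":0},{"ax":0,"ay":0,"az":0,"tx":0,"ty":0,"tz":0,"hand":0},{"ax":0,"ay":0,"az":0,"tx":0,"ty":0,"tz":0,"hand":0},{"ax":0,"ay":0,"az":0,"tx":0,"ty":0,"tz":0,"hand":0}]}}

```text
time: 21.58
eef_pos: [509.2, 420.0, 41.0]
orientation: [[0.996, -0.089, -0.0], [-0.089, -0.996, -0.0], [-0.0, 0.0, -1.0]]
wrist_force: [-0.6, 0.4, -0.0]
opening: 0.288
```

Call:
{"name": "carry_out", "arguments": {"moves": [{"ax":0,"ay":0,"az":0,"tx":0,"ty":0,"tz":0,"hand":0},{"ax":0,"ay":0,"az":0,"tx":0,"ty":0,"tz":0,"hand":0},{"ax":0,"ay":0,"az":0,"tx":0,"ty":0,"tz":0,"hand":0}]}}

```text
time: 21.95
eef_pos: [509.2, 420.0, 41.0]
orientation: [[0.996, -0.089, -0.0], [-0.089, -0.996, 0.0], [-0.0, -0.0, -1.0]]
wrist_force: [-0.6, -0.0, -0.9]
opening: 0.284
```

```bash

python3 - <<'E'
from h import *
p=wrist(); save(p,'w18')
E
```

```text
t 21.95 tcp [509.2 420.   41. ] yaw -5.12 q7 -2.62 op 0.284 F [-0.6 -0.  -0.9]
```

View pics/w18.png

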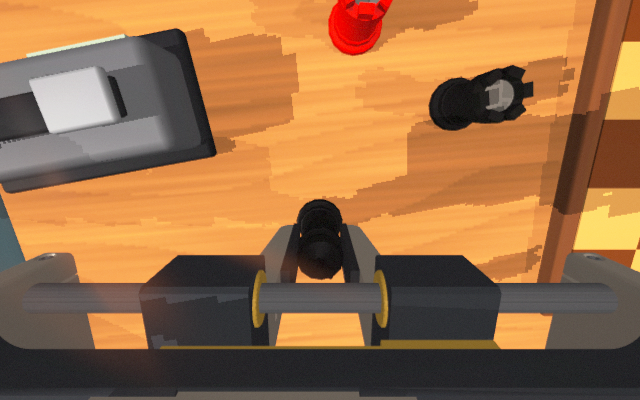

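Call:
{"name": "carry_out", "arguments": {"moves": [{"ax":0,"ay":0,"az":0,"tx":0,"ty":0,"tz":5,"hand":0},{"ax":0,"ay":0,"az":0,"tx":0,"ty":0,"tz":10,"hand":0},{"ax":0,"ay":0,"az":0,"tx":0.5,"ty":-4,"tz":14,"hand":0},{"ax":0,"ay":0,"az":0,"tx":1,"ty":-9.5,"tz":14,"hand":0},{"ax":0,"ay":0,"az":0,"tx":1.5,"ty":-15,"tz":14,"hand":0}]}}

```text
time: 22.62
eef_pos: [524.3, 268.5, 181.6]
orientation: [[0.996, -0.089, 0.001], [-0.089, -0.996, 0.0], [0.001, -0.0, -1.0]]
wrist_force: [1.0, -0.3, -1.4]
opening: 0.282
```

Call:
{"name": "carry_out", "arguments": {"moves": [{"ax":0,"ay":0,"az":0,"tx":0.6,"ty":-5.5,"tz":0,"hand":0},{"ax":0,"ay":0,"az":0,"tx":1.2,"ty":-11,"tz":0,"hand":0},{"ax":0,"ay":0,"az":0,"tx":1.8,"ty":-16.5,"tz":0,"hand":0},{"ax":0,"ay":0,"az":0,"tx":2.4,"ty":-22,"tz":0,"hand":0},{"ax":0,"ay":0,"az":0,"tx":3,"ty":-27.5,"tz":0,"hand":0}]}}

```text
time: 23.25
eef_pos: [554.1, -6.8, 181.1]
orientation: [[0.996, -0.089, 0.0], [-0.089, -0.996, -0.0], [0.0, 0.0, -1.0]]
wrist_force: [0.5, 0.1, -0.4]
opening: 0.285
```

Call:
{"name": "carry_out", "arguments": {"moves": [{"ax":0,"ay":0,"az":0,"tx":0.6,"ty":-5,"tz":0,"hand":0},{"ax":0,"ay":0,"az":0,"tx":0.96,"ty":-8.96,"tz":-2,"hand":0},{"ax":0,"ay":0,"az":0,"tx":0.96,"ty":-8.96,"tz":-5,"hand":0},{"ax":0,"ay":0,"az":0,"tx":0.96,"ty":-8.96,"tz":-7,"hand":0},{"ax":0,"ay":0,"az":0,"tx":0.96,"ty":-8.96,"tz":-7,"hand":0}]}}

```text
time: 23.88
eef_pos: [562.4, -94.5, 109.4]
orientation: [[0.996, -0.089, -0.004], [-0.089, -0.996, 0.001], [-0.004, -0.0, -1.0]]
wrist_force: [-1.0, -0.1, -0.6]
opening: 0.287
```

Call:
{"name": "carry_out", "arguments": {"moves": [{"ax":0,"ay":0,"az":0,"tx":0,"ty":0,"tz":-1,"hand":0},{"ax":0,"ay":0,"az":0,"tx":0,"ty":0,"tz":-1,"hand":0},{"ax":0,"ay":0,"az":0,"tx":0,"ty":0,"tz":-1,"hand":0},{"ax":0,"ay":0,"az":0,"tx":0,"ty":0,"tz":-1,"hand":0}]}}

```text
time: 24.38
eef_pos: [564.2, -94.6, 101.5]
orientation: [[0.996, -0.089, 0.001], [-0.089, -0.996, -0.0], [0.001, 0.0, -1.0]]
wrist_force: [0.2, -0.2, -0.2]
opening: 0.282
```

```bash

python3 - <<'E'
from h import *
p=wrist(); p=wrist(); save(p,'w19')
v=fitw(p,(598.4,22.8,-.0895),vmax=180); print(b2w(v,-24,-120))
E
```

```text
t 24.375 tcp [564.2 -94.6 101.5] yaw -5.12 q7 -1.69 op 0.282 F [ 0.2 -0.2 -0.2]
t 24.425 tcp [564.1 -94.6 101.4] yaw -5.12 q7 -1.69 op 0.287 F [ 0.7  0.2 -0.5]
board [ 5.982658e+02  2.266760e+01 -8.950000e-02] 14 [0.1 0.1 0.1 0.1 0.1 0.1 0.3 0.3 0.3 0.4 0.5 0.5 0.5 0.6]
[563.63875909 -94.70773752]
```

View pics/w19.png

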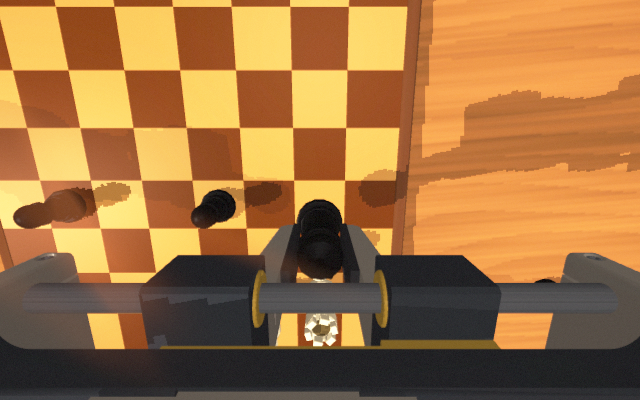

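Call:
{"name": "carry_out", "arguments": {"moves": [{"ax":0,"ay":0,"az":0,"tx":0,"ty":0,"tz":-1.2,"hand":0},{"ax":0,"ay":0,"az":0,"tx":0,"ty":0,"tz":-2.4,"hand":0},{"ax":0,"ay":0,"az":0,"tx":0,"ty":0,"tz":-3.4,"hand":0},{"ax":0,"ay":0,"az":0,"tx":0,"ty":0,"tz":-4.1,"hand":0},{"ax":0,"ay":0,"az":0,"tx":0,"ty":0,"tz":-4.4,"hand":0}]}}

```text
time: 25.1
eef_pos: [563.5, -94.5, 56.3]
orientation: [[0.996, -0.089, -0.001], [-0.089, -0.996, 0.0], [-0.001, -0.0, -1.0]]
wrist_force: [-0.5, -0.7, -1.2]
opening: 0.284
```

Call:
{"name": "carry_out", "arguments": {"moves": [{"ax":0,"ay":0,"az":0,"tx":0,"ty":0,"tz":-0.1,"hand":0},{"ax":0,"ay":0,"az":0,"tx":0,"ty":0,"tz":-0.15,"hand":0},{"ax":0,"ay":0,"az":0,"tx":0,"ty":0,"tz":-0.15,"hand":0},{"ax":0,"ay":0,"az":0,"tx":0,"ty":0,"tz":-0.15,"hand":0}]}}

```text
time: 25.6
eef_pos: [564.0, -94.7, 55.7]
orientation: [[0.996, -0.089, 0.0], [-0.089, -0.996, -0.0], [0.0, 0.0, -1.0]]
wrist_force: [-0.1, 0.1, -0.5]
opening: 0.283
```

Call:
{"name": "carry_out", "arguments": {"moves": [{"ax":0,"ay":0,"az":0,"tx":0,"ty":0,"tz":-0.05,"hand":0},{"ax":0,"ay":0,"az":0,"tx":0,"ty":0,"tz":-0.05,"hand":0.7},{"ax":0,"ay":0,"az":0,"tx":0,"ty":0,"tz":-0.05,"hand":0.7},{"ax":0,"ay":0,"az":0,"tx":0,"ty":0,"tz":-0.05,"hand":0.7},{"ax":0,"ay":0,"az":0,"tx":0,"ty":0,"tz":-0.05,"hand":0.7}]}}

```text
time: 26.22
eef_pos: [563.9, -94.6, 55.0]
orientation: [[0.996, -0.089, 0.0], [-0.089, -0.996, -0.0], [0.0, 0.0, -1.0]]
wrist_force: [-0.4, -0.2, 0.5]
opening: 0.687
```

Call:
{"name": "carry_out", "arguments": {"moves": [{"ax":0,"ay":0,"az":0,"tx":0,"ty":0,"tz":3,"hand":0.7},{"ax":0,"ay":0,"az":0,"tx":0,"ty":0,"tz":8,"hand":0.7},{"ax":0,"ay":0,"az":0,"tx":0,"ty":0,"tz":13,"hand":1},{"ax":0,"ay":0,"az":0,"tx":0,"ty":0,"tz":13,"hand":1}]}}

```text
time: 26.72
eef_pos: [566.6, -94.9, 189.3]
orientation: [[0.996, -0.089, 0.008], [-0.089, -0.996, -0.001], [0.008, 0.001, -1.0]]
wrist_force: [0.1, 0.1, -0.2]
opening: 0.897
```

```bash

python3 - <<'E'
from h import *
p=wrist(); p=wrist(); save(p,'w20')
find(p,['black_king'])
E
```

```text
t 26.725 tcp [566.6 -94.9 189.3] yaw -5.13 q7 -1.65 op 0.897 F [ 0.1  0.1 -0.2]
t 26.775 tcp [564.9 -94.8 186.8] yaw -5.13 q7 -1.65 op 0.941 F [-0.5  0.1 -1.1]
```

View pics/w20.png

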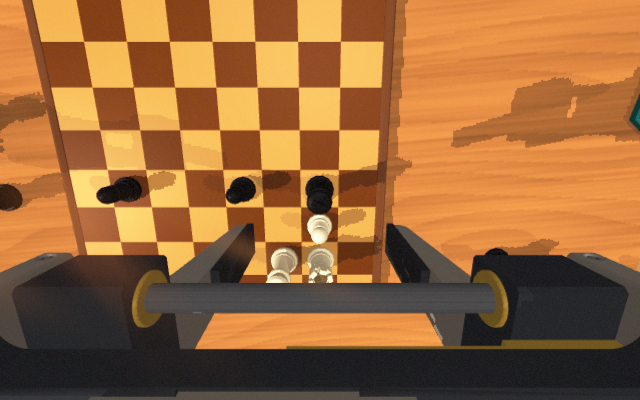

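The black king stands in front of the pawn. Now the black rook, at about (587,319).

Call:
{"name": "carry_out", "arguments": {"moves": [{"ax":0,"ay":0,"az":0,"tx":0.3,"ty":5.5,"tz":0,"hand":1},{"ax":0,"ay":0,"az":0,"tx":0.6,"ty":11,"tz":0,"hand":1},{"ax":0,"ay":0,"az":0,"tx":0.9,"ty":16.5,"tz":0,"hand":1},{"ax":0,"ay":0,"az":0,"tx":1.2,"ty":22,"tz":0,"hand":1},{"ax":0,"ay":0,"az":0,"tx":1.6,"ty":27.5,"tz":0,"hand":1}]}}

```text
time: 27.5
eef_pos: [578.7, 181.6, 182.8]
orientation: [[0.996, -0.089, -0.003], [-0.089, -0.996, -0.001], [-0.003, 0.001, -1.0]]
wrist_force: [1.3, -0.3, 0.1]
opening: 1.001
```

Call:
{"name": "carry_out", "arguments": {"moves": [{"ax":0,"ay":0,"az":0,"tx":0.3,"ty":5.5,"tz":0,"hand":1},{"ax":0,"ay":0,"az":0,"tx":0.5,"ty":11,"tz":0,"hand":1},{"ax":0,"ay":0,"az":0,"tx":0.7,"ty":13.9,"tz":-3,"hand":1},{"ax":0,"ay":0,"az":0,"tx":0.7,"ty":13.9,"tz":-6,"hand":1},{"ax":0,"ay":0,"az":0,"tx":0.7,"ty":13.9,"tz":-8,"hand":1}]}}

```text
time: 28.12
eef_pos: [585.0, 318.7, 101.2]
orientation: [[0.996, -0.088, -0.005], [-0.089, -0.996, -0.003], [-0.004, 0.003, -1.0]]
wrist_force: [-0.1, 0.3, 0.4]
opening: 1.002
```

Call:
{"name": "carry_out", "arguments": {"moves": [{"ax":0,"ay":0,"az":0,"tx":0,"ty":0,"tz":0,"hand":1},{"ax":0,"ay":0,"az":0,"tx":0,"ty":0,"tz":0,"hand":1},{"ax":0,"ay":0,"az":0,"tx":0,"ty":0,"tz":0,"hand":1},{"ax":0,"ay":0,"az":0,"tx":0,"ty":0,"tz":0,"hand":1},{"ax":0,"ay":0,"az":0,"tx":0,"ty":0,"tz":0,"hand":1}]}}

```text
time: 28.75
eef_pos: [587.1, 319.4, 105.6]
orientation: [[0.996, -0.09, 0.001], [-0.09, -0.996, 0.0], [0.001, -0.0, -1.0]]
wrist_force: [-0.3, 0.4, -0.2]
opening: 0.998
```

```bash

python3 - <<'E'
from h import *
p=wrist(); p=wrist(); save(p,'w21')
find(p,['black_rook'])
print([pix(p,[587,319,z]).round(1) for z in (0,60)])
g=p['img'][130:250,250:390]; cv2.imwrite('pics/w21c.png',cv2.resize(g[:,:,::-1],None,fx=5,fy=5))
E
```

```text
t 28.75 tcp [587.1 319.4 105.6] yaw -5.13 q7 -2.39 op 0.998 F [-0.3  0.4 -0.2]
t 28.8 tcp [587.  319.4 105.4] yaw -5.13 q7 -2.39 op 1.001 F [ 0.3 -0.4  0.4]
black_rook 0.96 [684. 310.  -2.] [320. 100.]
black_rook 0.77 [713. 384.  -2.] [238.  74.]
black_rook 0.73 [584. 317.   3.] [322. 203.]
black_rook 0.66 [644. 390.   5.] [242. 150.]
[array([319.9, 200.1]), array([319.9, 217.7])]
```

View pics/w21.png

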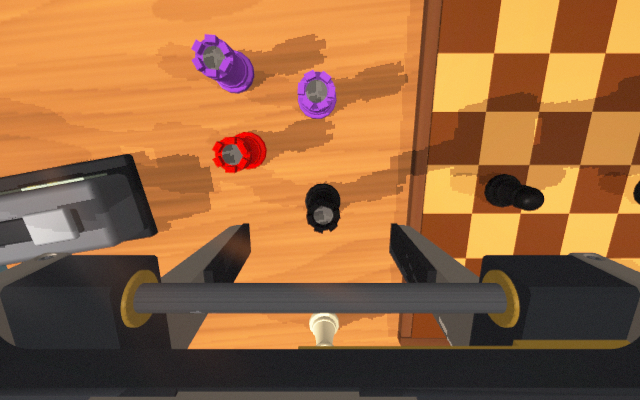

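View pics/w21c.png

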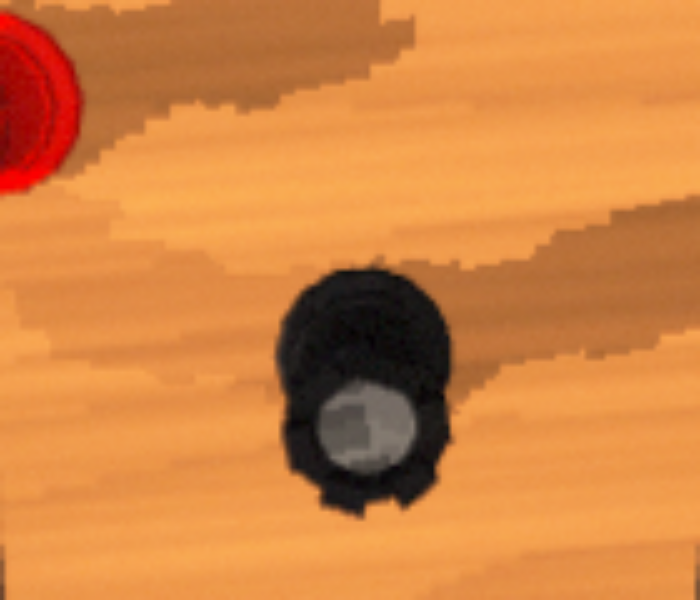

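The black rook, at (323,201), lies about 3 mm towards -y. I correct for that, descend and grip.

Call:
{"name": "carry_out", "arguments": {"moves": [{"ax":0,"ay":0,"az":0,"tx":0,"ty":-0.3,"tz":-2,"hand":1},{"ax":0,"ay":0,"az":0,"tx":0,"ty":-0.3,"tz":-5,"hand":1},{"ax":0,"ay":0,"az":0,"tx":0,"ty":-0.3,"tz":-7.4,"hand":1},{"ax":0,"ay":0,"az":0,"tx":0,"ty":-0.3,"tz":-7.4,"hand":0.6},{"ax":0,"ay":0,"az":0,"tx":0,"ty":-0.3,"tz":-7.4,"hand":0.5}]}}

```text
time: 29.52
eef_pos: [587.0, 316.5, 31.0]
orientation: [[0.996, -0.089, 0.0], [-0.089, -0.996, 0.0], [0.0, -0.0, -1.0]]
wrist_force: [0.5, 0.2, -0.3]
opening: 0.806
```

Call:
{"name": "carry_out", "arguments": {"moves": [{"ax":0,"ay":0,"az":0,"tx":0,"ty":0,"tz":0,"hand":0},{"ax":0,"ay":0,"az":0,"tx":0,"ty":0,"tz":0,"hand":0},{"ax":0,"ay":0,"az":0,"tx":0,"ty":0,"tz":0,"hand":0},{"ax":0,"ay":0,"az":0,"tx":0,"ty":0,"tz":0,"hand":0},{"ax":0,"ay":0,"az":0,"tx":0,"ty":0,"tz":0,"hand":0}]}}

```text
time: 30.15
eef_pos: [586.8, 316.4, 31.1]
orientation: [[0.996, -0.089, 0.0], [-0.089, -0.996, 0.0], [0.0, -0.0, -1.0]]
wrist_force: [0.2, -0.4, 0.6]
opening: 0.301
```

Call:
{"name": "carry_out", "arguments": {"moves": [{"ax":0,"ay":0,"az":0,"tx":0,"ty":0,"tz":0,"hand":0},{"ax":0,"ay":0,"az":0,"tx":0,"ty":0,"tz":0,"hand":0},{"ax":0,"ay":0,"az":0,"tx":0,"ty":0,"tz":0,"hand":0}]}}

```text
time: 30.52
eef_pos: [586.9, 316.4, 31.1]
orientation: [[0.996, -0.089, 0.0], [-0.089, -0.996, -0.0], [0.0, 0.0, -1.0]]
wrist_force: [0.3, 0.4, 1.2]
opening: 0.298
```

```bash

python3 - <<'E'
from h import *
p=wrist(); save(p,'w22')
E
```

```text
t 30.525 tcp [586.9 316.4  31.1] yaw -5.12 q7 -2.41 op 0.298 F [0.3 0.4 1.2]
```

View pics/w22.png

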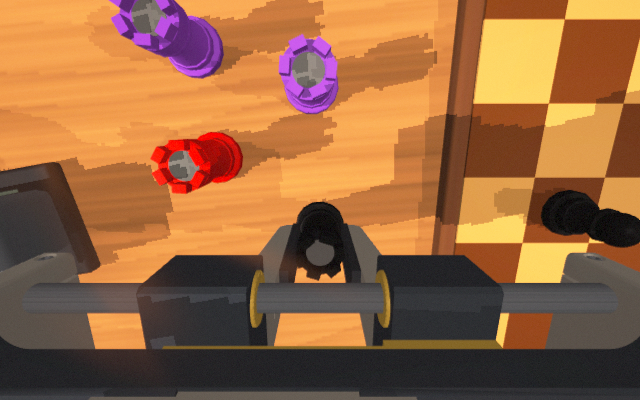

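Call:
{"name": "carry_out", "arguments": {"moves": [{"ax":0,"ay":0,"az":0,"tx":0,"ty":0,"tz":5,"hand":0},{"ax":0,"ay":0,"az":0,"tx":0,"ty":0,"tz":10,"hand":0},{"ax":0,"ay":0,"az":0,"tx":0.4,"ty":-4,"tz":14,"hand":0},{"ax":0,"ay":0,"az":0,"tx":0.8,"ty":-9.5,"tz":14,"hand":0},{"ax":0,"ay":0,"az":0,"tx":1.2,"ty":-15,"tz":14,"hand":0}]}}

```text
time: 31.2
eef_pos: [598.9, 164.9, 171.6]
orientation: [[0.996, -0.089, 0.001], [-0.089, -0.996, 0.0], [0.001, -0.0, -1.0]]
wrist_force: [1.3, -0.3, -0.6]
opening: 0.299
```

Call:
{"name": "carry_out", "arguments": {"moves": [{"ax":0,"ay":0,"az":0,"tx":0.3,"ty":-5.5,"tz":0,"hand":0},{"ax":0,"ay":0,"az":0,"tx":0.6,"ty":-11,"tz":0,"hand":0},{"ax":0,"ay":0,"az":0,"tx":0.9,"ty":-16.5,"tz":0,"hand":0},{"ax":0,"ay":0,"az":0,"tx":1.2,"ty":-22,"tz":0,"hand":0},{"ax":0,"ay":0,"az":0,"tx":1.26,"ty":-26.54,"tz":0,"hand":0}]}}

```text
time: 31.82
eef_pos: [611.1, -101.7, 170.8]
orientation: [[0.996, -0.091, -0.0], [-0.091, -0.996, -0.0], [-0.0, 0.001, -1.0]]
wrist_force: [1.8, 0.4, -0.8]
opening: 0.297
```

Call:
{"name": "carry_out", "arguments": {"moves": [{"ax":0,"ay":0,"az":0,"tx":0,"ty":0,"tz":-3,"hand":0},{"ax":0,"ay":0,"az":0,"tx":0,"ty":0,"tz":-6,"hand":0},{"ax":0,"ay":0,"az":0,"tx":0,"ty":0,"tz":-8,"hand":0},{"ax":0,"ay":0,"az":0,"tx":0,"ty":0,"tz":-8,"hand":0},{"ax":0,"ay":0,"az":0,"tx":0,"ty":0,"tz":-8,"hand":0}]}}

```text
time: 32.45
eef_pos: [612.2, -98.9, 91.9]
orientation: [[0.996, -0.089, 0.001], [-0.089, -0.996, -0.0], [0.001, 0.0, -1.0]]
wrist_force: [0.3, 1.2, -0.2]
opening: 0.294
```

Call:
{"name": "carry_out", "arguments": {"moves": [{"ax":0,"ay":0,"az":0,"tx":0,"ty":0,"tz":0,"hand":0},{"ax":0,"ay":0,"az":0,"tx":0,"ty":0,"tz":0,"hand":0},{"ax":0,"ay":0,"az":0,"tx":0,"ty":0,"tz":0,"hand":0}]}}

```text
time: 32.83
eef_pos: [611.6, -99.1, 91.5]
orientation: [[0.996, -0.089, 0.001], [-0.089, -0.996, -0.0], [0.001, 0.0, -1.0]]
wrist_force: [0.0, 0.2, 0.1]
opening: 0.296
```

```bash

python3 - <<'E'
from h import *
p=wrist(); p=wrist(); save(p,'w23')
v=fitw(p,(598.4,22.8,-.0895),vmax=180); print(b2w(v,24,-120))
E
```

```text
t 32.825 tcp [611.6 -99.1  91.5] yaw -5.12 q7 -1.71 op 0.296 F [0.  0.2 0.1]
t 32.875 tcp [611.6 -99.1  91.3] yaw -5.12 q7 -1.71 op 0.296 F [ 1.2 -0.2 -1.4]
board [ 5.983665e+02  2.274780e+01 -8.960000e-02] 13 [0.1 0.1 0.1 0.2 0.3 0.4 0.4 0.4 0.4 0.4 0.4 0.5 0.6]
[611.53311771 -98.91825646]
```

View pics/w23.png

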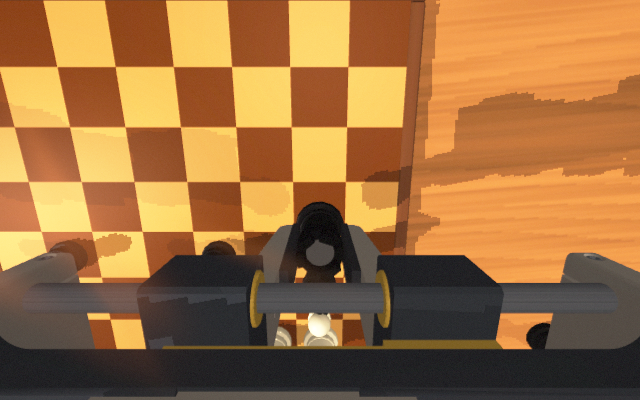

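Call:
{"name": "carry_out", "arguments": {"moves": [{"ax":0,"ay":0,"az":0,"tx":0,"ty":0,"tz":-1.2,"hand":0},{"ax":0,"ay":0,"az":0,"tx":0,"ty":0,"tz":-2.4,"hand":0},{"ax":0,"ay":0,"az":0,"tx":0,"ty":0,"tz":-3.4,"hand":0},{"ax":0,"ay":0,"az":0,"tx":0,"ty":0,"tz":-4.1,"hand":0},{"ax":0,"ay":0,"az":0,"tx":0,"ty":0,"tz":-4.4,"hand":0}]}}

```text
time: 33.55
eef_pos: [611.2, -99.0, 46.3]
orientation: [[0.996, -0.089, -0.001], [-0.089, -0.996, 0.0], [-0.001, -0.0, -1.0]]
wrist_force: [-0.4, -0.7, -0.3]
opening: 0.297
```

Call:
{"name": "carry_out", "arguments": {"moves": [{"ax":0,"ay":0,"az":0,"tx":0,"ty":0,"tz":-0.1,"hand":0},{"ax":0,"ay":0,"az":0,"tx":0,"ty":0,"tz":-0.15,"hand":0},{"ax":0,"ay":0,"az":0,"tx":0,"ty":0,"tz":-0.15,"hand":0},{"ax":0,"ay":0,"az":0,"tx":0,"ty":0,"tz":-0.15,"hand":0}]}}

```text
time: 34.05
eef_pos: [611.6, -99.1, 45.8]
orientation: [[0.996, -0.089, 0.0], [-0.089, -0.996, -0.0], [0.0, 0.0, -1.0]]
wrist_force: [0.1, 0.4, -1.4]
opening: 0.297
```

Call:
{"name": "carry_out", "arguments": {"moves": [{"ax":0,"ay":0,"az":0,"tx":0,"ty":0,"tz":-0.05,"hand":0},{"ax":0,"ay":0,"az":0,"tx":0,"ty":0,"tz":-0.05,"hand":0.7},{"ax":0,"ay":0,"az":0,"tx":0,"ty":0,"tz":-0.05,"hand":0.7},{"ax":0,"ay":0,"az":0,"tx":0,"ty":0,"tz":-0.05,"hand":0.7},{"ax":0,"ay":0,"az":0,"tx":0,"ty":0,"tz":-0.05,"hand":0.7}]}}

```text
time: 34.67
eef_pos: [611.4, -99.0, 45.0]
orientation: [[0.996, -0.089, -0.0], [-0.089, -0.996, -0.0], [-0.0, 0.0, -1.0]]
wrist_force: [1.1, 0.5, 0.4]
opening: 0.693
```

Call:
{"name": "carry_out", "arguments": {"moves": [{"ax":0,"ay":0,"az":0,"tx":0,"ty":0,"tz":3,"hand":0.7},{"ax":0,"ay":0,"az":0,"tx":0,"ty":0,"tz":8,"hand":0.7},{"ax":0,"ay":0,"az":0,"tx":0,"ty":0,"tz":13,"hand":0.7},{"ax":0,"ay":0,"az":0,"tx":-5,"ty":0,"tz":16,"hand":0.7},{"ax":0,"ay":0,"az":0,"tx":-10,"ty":0,"tz":18,"hand":0.7}]}}

```text
time: 35.3
eef_pos: [510.9, -99.0, 226.5]
orientation: [[0.996, -0.089, 0.002], [-0.089, -0.996, -0.0], [0.002, 0.0, -1.0]]
wrist_force: [0.1, -0.3, -0.0]
opening: 0.7
```

Call:
{"name": "carry_out", "arguments": {"moves": [{"ax":0,"ay":0,"az":0,"tx":-6,"ty":0,"tz":4,"hand":0.7},{"ax":0,"ay":0,"az":0,"tx":-10,"ty":0,"tz":6,"hand":0.7},{"ax":0,"ay":0,"az":0,"tx":-10,"ty":0,"tz":6,"hand":0.7},{"ax":0,"ay":0,"az":0,"tx":-10,"ty":0,"tz":6,"hand":0.7},{"ax":0,"ay":0,"az":0,"tx":-10,"ty":0,"tz":6,"hand":0.7}]}}

```text
time: 35.92
eef_pos: [411.9, -98.8, 284.2]
orientation: [[0.996, -0.089, -0.001], [-0.089, -0.996, 0.001], [-0.001, -0.001, -1.0]]
wrist_force: [-0.1, -0.5, -0.5]
opening: 0.7
```

```bash

python3 - <<'E'
from h import *
for i in range(6): p=wrist()
save(p,'w24')
v=fitw(p,(598.4,22.8,-.0895),vmax=190)
for n,xy in dict(white_pawn=(-72,-120),white_rook=(-120,-120),white_king=(-120,-72),black_king=(-24,-120),black_rook=(24,-120),black_pawn_a=(-24,-24)).items():
    c,s=np.cos(v[2]),np.sin(v[2])
    for d in pinpoint(p,n):
        P=w(p,d['location']); e=P[:2]-v[:2]; print(n,xy,round(d['confidence'],2),round(c*e[0]+s*e[1],1),round(-s*e[0]+c*e[1],1),P[2].round(1))
    print('   foot px',pix(p,np.r_[b2w(v,*xy),14]).round(0))
save(optics.camera('top'),'top1')
p=optics.camera('scene'); save(p,'scene1')
E
python3 -c "
import cv2
a=cv2.imread('pics/w24.png')[20:260,150:450];cv2.imwrite('pics/w24c.png',cv2.resize(a,None,fx=2.4,fy=2.4))
a=cv2.imread('pics/scene1.png')[100:340,150:470];cv2.imwrite('pics/s1c.png',cv2.resize(a,None,fx=2.4,fy=2.4))"
```

```text
t 35.925 tcp [411.9 -98.8 284.2] yaw -5.09 q7 -1.51 op 0.7 F [-0.1 -0.5 -0.5]
t 35.975 tcp [411.9 -98.8 284.1] yaw -5.09 q7 -1.51 op 0.699 F [-1.3 -0.3  0.4]
t 36.025 tcp [411.8 -98.8 284. ] yaw -5.08 q7 -1.51 op 0.7 F [ 0.7  0.2 -0.4]
t 36.075 tcp [411.7 -98.8 284.1] yaw -5.09 q7 -1.51 op 0.7 F [-0.6 -0.1  0.1]
t 36.125 tcp [411.6 -98.8 284.2] yaw -5.09 q7 -1.51 op 0.706 F [ 0.8 -0.5 -0.2]
t 36.175 tcp [411.6 -98.8 284.4] yaw -5.1 q7 -1.51 op 0.702 F [-0.4  0.4  0.5]
board [ 5.984932e+02  2.292020e+01 -8.930000e-02] 35 [0.  0.  0.  0.1 0.1 0.1 0.1 0.1 0.1 0.2 0.2 0.2 0.2 0.2 0.2 0.2 0.2 0.3
 0.3 0.3 0.3 0.3 0.3 0.3 0.4 0.4 0.4 0.4 0.4 0.4 0.4 0.6 0.9 0.9 3. ]
white_pawn (-72, -120) 0.81 -70.8 -126.5 9.6
   foot px [308. 108.]
white_rook (-120, -120) 0.85 -122.8 -122.2 12.9
   foot px [308. 140.]
white_king (-120, -72) 0.91 -119.7 -70.3 10.7
   foot px [277. 140.]
black_king (-24, -120) 0.95 -24.5 -120.3 12.4
   foot px [308.  73.]
black_rook (24, -120) 0.81 18.9 -117.0 16.5
black_rook (24, -120) 0.67 60.1 293.0 0.2
   foot px [307.  37.]
black_pawn_a (-24, -24) 0.74 -20.8 -26.0 9.0
black_pawn_a (-24, -24) 0.73 -23.1 121.5 13.4
   foot px [242.  73.]
```

View pics/w24c.png

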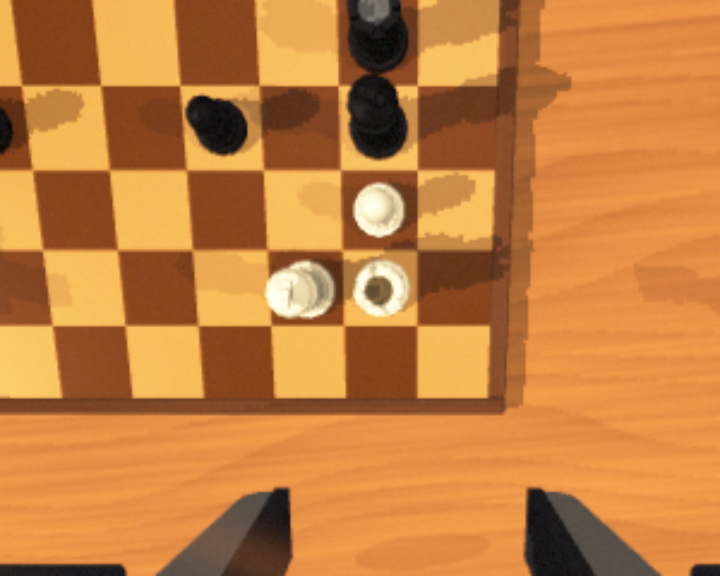

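View pics/s1c.png

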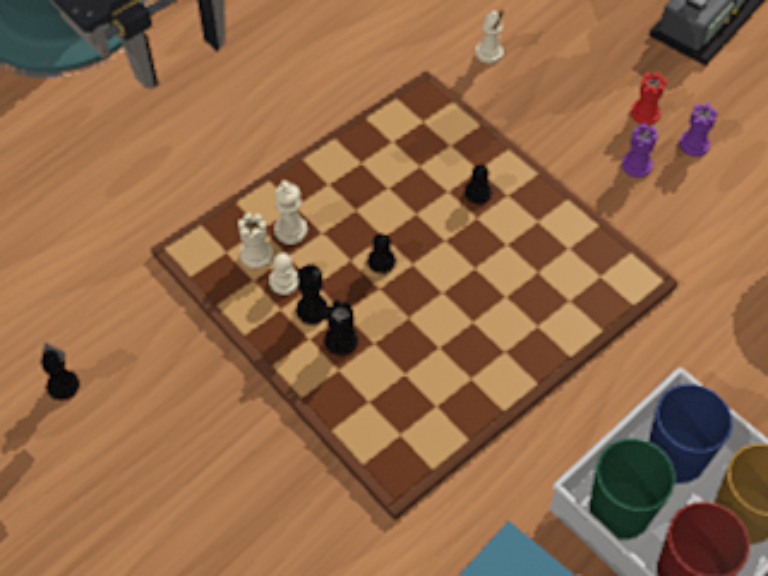

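All four stand upright with their feet on the predicted square centres. The black rook's foot, for example, is at crop (379,40) against (377,41) predicted. I hand in.

```bash
python3 -c "
from plant import arm
print(arm.hand_in())"
```

```text
the job is handed in; nothing more can be done
None
```

The passed-pawn position is set up on the board and handed in at about 36 s of the 112 s allowed; hand-in reported no verdict. The white pawn stays at board (-72,-120), with these four pieces around it:

| Piece | Board square (x, y in mm) |
|---|---|
| White rook | -120, -120 |
| White king | -120, -72 |
| Black king | -24, -120 |
| Black rook | 24, -120 |

**Last checks:**
- **Position:** I judged this by eye in the last wrist picture. The feet of the white king and black rook were within about 1 mm of their square centres, and the white rook and black king also sat in the middle of theirs. The gripper let each piece go within about 1 mm of its target.
- **Upright:** all four stood upright in the scene view, and so did the pawns and bishops. The arm was clear of everything.
- **Look-alikes:** the red and purple rooks were not touched.

**Disagreements:**
- **Cameras:** the top and scene cameras differed by about 5 mm in the board's y position. I used the wrist-camera board fit instead, which repeated to about 0.5 mm.
- **Network readings:** in the last picture the white king and black king read within 2 mm of their square centres. The white rook read 3 mm off, the black rook 6 mm and the untouched white pawn 6.5 mm. I took those as network error, since the foot outlines in the same picture showed them centred.
- **Refused move:** the first move call was rejected as invalid because I had left out some fields. Nothing moved.

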